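# Seat the bayonet collar of the flex-shaft coupling in the vise

## Robot

A 6-joint arm with a two-finger parallel gripper is mounted at the origin on a cart in front of the work surface, level with it; the furniture and walls round the work are solid. World frame = base frame: x ahead of the robot, y to its left, z up, the work surface at z = 0. Lengths are in m, angles in rad, forces in N, time in s.
With the tool pointing down it reaches from about 0.375 to 0.9 m from the base axis. Payload 3.1 kg.
Tool frame: the origin (TCP) lies between the finger pads; the fingertips stand manip.finger_overhang ahead of it and the grasp point (between the pads) lies 5 mm behind it (manip.finger_overhang is the distance from the TCP to the fingertips, in m); z points along the fingers, y is the line along which they close (so a half turn about z gives the same grasp; the last joint's range is limited). The gripper opens to 85 mm and grips with 20 to 120 N. Pads are 22 mm wide; open, the fingers measure 114 mm over their backs; the gripper's body (76 mm by 85 mm) begins 54 mm behind the grasp point. The pads swing forward as they close: fully open they stand 13 mm farther back than shut.
Start: joints at [-1.28, 0.527, 1.433, -0, 1.181, -0.178], TCP at [0.283, -0.557, 0.245] pointing down, gripper open.
Joint ranges: [-3.08, 3.08], [-0.75, 2.2], [0.22, 2.44], [-1.43, 4.57], [0, 2.65], [-2.85, 2.85]. Speed limits (rad/s): [2.79, 2.79, 3.14, 3.14, 3.14, 3.14].

## Interface

Orientations are given as a unit quaternion [x, y, z, w].
In Python, from station import manip gives the robot as it stands.
- The arm moves only by the tool drive_tool, never from a script. Its argument "plan" is a list of rows, each a list of 7 numbers: the shift along the tool's x, y, z in m, then the turn, a rotation vector about the tool's x, y, z in degrees, then the opening, from -1 (shut) to 1 (fully open). In form: [[x, y, z, wx, wy, wz, gripper], ...]. A call has 1 to 10 rows; each row shifts and turns the commanded pose from where the row before left it, along the tool's axes as they then stand; what a row does not reach is not made up. A row lasts 1/10 s, in which the tool goes at most 50 mm and 8.59 degrees, less where a joint would pass 70% of its speed; a pose out of reach is approached as far as the arm can. A call is refused whole if a number of a shift passes 0.05 or a number of a turn 8.59, either way. A call with a gripper value outside its range is refused whole. The fingers move at their own pace and stop on an object; "newtons" is the grip in N (left out, the last holds). Time passes only in rows, so rows that do not move let the fingers close. It gives the time, the measured TCP pose, the force, the opening and the grip force at its end, in the units of the state.
- manip.sense(): the state, without advancing time (a new reading comes with each control period).
- manip.snapshot(name): name is "scene" or "side" or "wrist"; returns a dict with "image" (400x640x3 uint8, red, green, blue), "z_map" (400x640 float32, m along the optical axis (not along the pixel's ray), 0 where there is no reading), "fov_y" (degrees; the focal length in pixels is half the picture's height over the tangent of half this angle, whatever the lens; pixels are square), "cx", "cy" (the principal point, pixels), "extrinsics" (4x4, takes a point from camera to world coordinates); the wrist camera has in their place "mount" (4x4, takes a point from camera to tool coordinates, whose origin is the TCP and whose axes are the flange's). Camera axes: x right, y up, looking along -z (the intrinsics and any distortion apply to the point x, -y, -z); pixel columns grow to the right and rows downward; lengths in m; the calibration is good to about 2 mm. A picture is of the moment at which its call begins: read the wrist's pose just before it.
- manip.sign_off(): hands the job in; it is judged then, once.
The state is a dict: "t": time; "q": joint angles; "qd": joint speeds; "tau": joint torques, N m; "tcp_pos": TCP position; "tool_rot": TCP orientation; "force": force on the tool from outside, world axes, zero at the start; "ft_torque": the same for the moment, N m; "finger_gap": opening from 0.0 (shut) to 1.0 (fully open); "gripper_force": force on a finger pad.
Only numpy, scipy, OpenCV 4.12 (cv2) and the standard library are available. Lean on these libraries where they do the work, as an engineer would, in place of code of your own. Each camera call takes 0.05 s, during which the arm holds its last target. There are 200 camera calls.

## Task

The steel coupling of the flexible shaft stands loose between the jaws of the small drill vise. Crank the vise handle clockwise until the jaw grips the coupling firmly, then turn the knurled collar on top of it until its hidden keyways drop over the cross pin, and push it down against the spring until it is fully home on the shoulder. Finish while still holding it pushed home, so that I can do up its lock screw, and leave the other things on the bench where they lie.

Things in the scene. Friction and masses are not known exactly. Their poses are not given: they have to be found in the camera images.
- vise: grey drill vise bolted down, handle to the robot's right, 132 mm long, 110 mm wide over the lugs; origin: centre of its underside on the bench; x axis along the screw from handle end (-x) to fixed jaw. Ways, on which the coupling stands, 40 mm high; jaws 74 mm wide, tops 84 mm high, face of the fixed jaw at x = +30 mm; screw block near the handle 70 mm high, front face at x = -70 mm
- jaw_face (a point): centre of the steel face of the moving jaw (the jaw between the handle and the coupling), 63 mm above the bench; closing moves it along vise +x
- handle_hub (a point): point on the screw axis, 58 mm above the bench, in the middle plane of the crank arm, about 100 mm from the vise's origin; x axis along the screw. Hub, screw and handle go forward with the jaw. Hub 22 mm across; only the grip sticks out more than 8 mm from this plane away from the vise
- handle_grip (a point): middle of the black round handle grip, 15 mm across, 41 mm long, parallel to the screw and pointing away from the vise, 34 mm from the screw axis and 25 mm outside the arm's plane. It revolves freely on its own axis, so fingers that hold it need not turn. Lowest 24 mm above the bench. On the way from the left, mind the lamp post, 0.6 m high, at x = 0.535, y = 0.265 m
- vise_crank (a joint): angle of the vise handle; 0 = arm straight up, jaw 40 mm from the fixed jaw; grows clockwise seen from the handle's end (right-handed about vise +x), closing the jaw 6 mm a turn. Turning takes about 7 N at the grip; stays where it is left. The jaw has closed on the coupling near 12.6 rad; about 10 N more at the grip clamps it firmly
- coupling: loose steel coupling stub between the jaws; origin: centre of its underside, z up. Square shank 28 x 28 x 52 mm (sides along x and y), round shoulder 42 mm across with its top at 58 mm, round nose 18 mm across up to 92 mm. A cross pin through the nose, 29 mm long along its x axis, 6 mm wide, lies 64 to 70 mm up
- collar: loose knurled steel collar on the nose, 42 mm across, 26 mm high, top edge bevelled above 22 mm, 0.14 kg; origin: centre of its underside, z up; a small lock screw on its +y side. Bore 20 mm; two hidden inner keyways facing each other along its x axis, open below, 10 mm wide, 15 mm high. At first it rides on the cross pin, its underside 12 mm above the shoulder
- shoulder (a point): centre of the top of the coupling's shoulder, where the collar's underside rests when home (collar's x along the coupling's x, either way round, within about 0.15 rad). A sprung washer stands 5 mm proud of it: pushes up with 3 N, 8 N when flush, and lifts the collar 5 mm again if let go. Lamp head 0.48 m up beyond x = 0.75 m; board before the bench up to 0.25 m high at x = 0.36 to 0.383 m
- chuck_key: loose black chuck key, 44 x 65 x 10 mm, behind the vise; leave alone
- sleeve: loose dark grey cylindrical handpiece, 19 x 120 x 19 mm, lying to the right; leave alone
- felt_wheel: loose felt polishing wheel, 26 mm across, 8 mm high, on the robot's side of the vise; leave alone
- bone_blank: loose small rounded slab of bone, 28 x 48 x 11 mm, to the right; leave alone
There are look-alikes about, which are no part of the job. Leave any purple or turquoise look-alike of the collar alone.

How it is judged:
By the outcome, as a careful person would: the job done as asked, in the order asked, and still so for the second after the job is handed in, while the arm keeps its last pose, push and grip.
It also fails if it takes over 64 s, if anything falls off the work surface, if the arm or the gripper's body presses on something with over 40 N, if the wrist force passes 120 N, or if a joint passes its speed limit or range.

## Working session

There is one attempt and no reset: what is moved stays moved. The work goes in short steps, Python scripts to look and compute and a tool call to move; the robot and the scene stay as the last step left them, time stands still between calls to the robot, and variables do not carry over. Pictures are saved under pics/ and viewed, at most 10 in all, crops included, and the job is handed in when it is done.

Besides the shell and the picture viewer there is one more tool, called after "Request:" by a JSON object that holds its "name" and its "arguments", one argument or row to a line. drive_tool: Moves the arm, as the interface text tells. Its arguments: {"type":"object","properties":{"plan":{"type":"array"},"newtons":{"type":"number"}},"required":["plan"]}

```bash
ls; mkdir -p pics; cat > h.py <<'E'
import numpy as np, cv2
from station import manip
def snap(n,tag):
    s=manip.sense(); d=manip.snapshot(n)
    cv2.imwrite(f'pics/{tag}.png',d['image'][:,:,::-1])
    if n=='wrist':
        from scipy.spatial.transform import Rotation as R
        T=np.eye(4);T[:3,:3]=R.from_quat(s['tool_rot']).as_matrix();T[:3,3]=s['tcp_pos'];E=T@d['mount']
    else: E=d['extrinsics']
    z=d['z_map'];h,w=z.shape;f=h/2/np.tan(np.radians(d['fov_y'])/2)
    v,u=np.mgrid[:h,:w]
    P=np.stack([(u-d['cx'])/f*z,-(v-d['cy'])/f*z,-z,np.ones_like(z)],-1)@np.array(E).T
    P=P[...,:3];P[z==0]=np.nan
    np.savez(f'pics/{tag}.npz',P=P,img=d['image'])
    return d,P
E
python3 - <<'E'
from h import *
for n in ['scene','side','wrist']:
    d,P=snap(n,n+'0'); print(n,{k:d[k] for k in d if k not in('image','z_map')})
print(manip.sense(),manip.finger_overhang)
a=cv2.imread('pics/scene0.png');b=cv2.imread('pics/side0.png');
E
```

```text
pics
scene {'fov_y': 54.28782951814545, 'cx': 325.41977321094356, 'cy': 192.7498549412102, 'extrinsics': array([[-0.98236905, -0.07556231,  0.17100113,  0.70091415],
       [ 0.18662198, -0.45067744,  0.87296167,  0.59760829],
       [ 0.01110335,  0.8894831 ,  0.45683316,  0.4627973 ],
       [ 0.        ,  0.        ,  0.        ,  1.        ]])}
side {'fov_y': 50.72032441387182, 'cx': 319.7540889059164, 'cy': 203.07605838747068, 'extrinsics': array([[ 9.99507769e-01, -1.34007092e-04,  3.13719921e-02,
         5.98981864e-01],
       [ 2.75657743e-02,  4.81182831e-01, -8.76186745e-01,
        -8.90186347e-01],
       [-1.49782487e-02,  8.76620252e-01,  4.80949672e-01,
         5.11770778e-01],
       [ 0.00000000e+00,  0.00000000e+00,  0.00000000e+00,
         1.00000000e+00]])}
wrist {'fov_y': 71.87655482994717, 'cx': 318.35837316203464, 'cy': 197.62151954884018, 'mount': array([[-1.29324899e-03,  9.59791936e-01,  2.80709399e-01,
         7.15802980e-02],
       [ 9.99999161e-01,  1.22016203e-03,  4.35134073e-04,
         6.12661103e-04],
       [ 7.51272236e-05,  2.80709726e-01, -9.59792709e-01,
        -1.29498683e-01],
       [ 0.00000000e+00,  0.00000000e+00,  0.00000000e+00,
         1.00000000e+00]])}
{'t': 0.15, 'q': array([-1.27948183e+00,  5.28254749e-01,  1.43364167e+00, -2.13820802e-05,
        1.18135655e+00, -1.78541254e-01]), 'qd': array([ 0.00065261, -0.00231717, -0.0029402 , -0.001709  , -0.00141158,
       -0.00036861]), 'tau': array([ 7.47564045e-04, -4.42741799e+01, -1.78276348e+01, -2.20366701e-04,
        5.62000321e-03, -1.80794763e-05]), 'tcp_pos': array([ 0.28281678, -0.55675504,  0.24454636]), 'tool_rot': array([ 9.72529851e-01,  2.32776717e-01, -5.66562831e-05, -8.28278793e-04]), 'force': array([ 0.79526868, -0.14257957, -0.45652199]), 'ft_torque': array([-0.0056645 , -0.05080205,  0.00510191]), 'gripper_force': 0.0, 'finger_gap': 0.9978881849216688} 0.014
```

View pics/scene0.png

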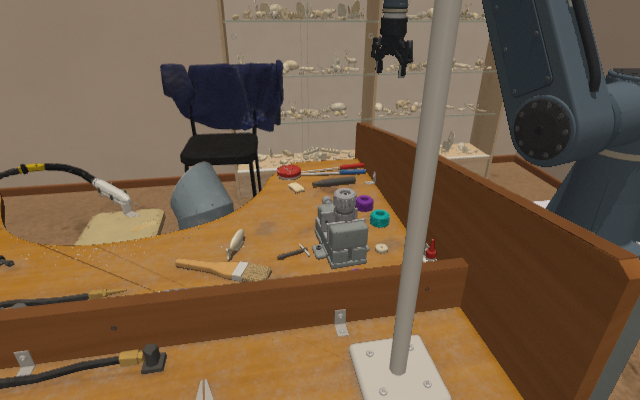

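View pics/side0.png

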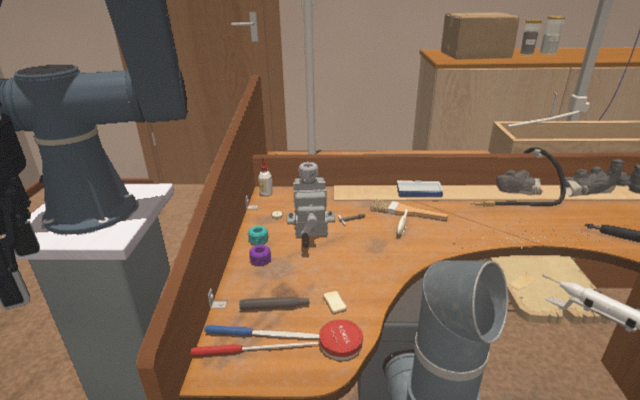

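Candidates for the collar are the grey knurled one on the vise nose (scene 344,200; side 308,172), the turquoise one (scene 380,218; side 258,234) and the purple one (scene 364,203; side 260,255). I choose the grey one. The handle grip is at side (305,240).

```bash
python3 - <<'E'
from h import *
a=cv2.imread('pics/scene0.png')[175:275,290:400];b=cv2.imread('pics/side0.png')[150:260,260:370]
im=np.hstack([cv2.resize(a,(400,364),interpolation=2),cv2.resize(b,(400,364),interpolation=2)[:364]])
cv2.imwrite('pics/c1.png',im)
for n in ['scene0','side0']:
    P=np.load(f'pics/{n}.npz')['P']
    m=(P[...,0]>.4)&(P[...,0]<.75)&(P[...,1]>-.25)&(P[...,1]<.2)&(P[...,2]>.004)&(P[...,2]<.2)
    Q=P[m]
    for lo,hi in [(.1,.14),(.08,.088),(.09,.13)]:
        q=Q[(Q[:,2]>lo)&(Q[:,2]<hi)]
        if len(q): print(n,lo,hi,len(q),q.min(0).round(4),q.max(0).round(4),np.median(q,0).round(4))
    if n=='side0':
        for r in range(160,256,5):
            print(r,[tuple((P[r,c]*1000).round().astype(int)) for c in range(290,332,5) if np.isfinite(P[r,c]).all()])
E
```

```text
scene0 0.1 0.14 474 [ 0.4208 -0.0443  0.1002] [0.5634 0.1006 0.1362] [ 0.5443 -0.0145  0.1278]
scene0 0.08 0.088 3184 [ 0.4004 -0.0767  0.08  ] [0.75  0.16  0.088] [0.5735 0.1473 0.085 ]
scene0 0.09 0.13 436 [ 0.4182 -0.0402  0.0904] [0.5634 0.1038 0.13  ] [ 0.5451 -0.0123  0.1112]
side0 0.1 0.14 326 [ 0.4195 -0.0536  0.1001] [0.5635 0.0958 0.1366] [ 0.5431 -0.0427  0.1266]
side0 0.08 0.088 1021 [ 0.4    -0.0827  0.08  ] [0.7498 0.1611 0.0876] [0.555  0.1355 0.0839]
side0 0.09 0.13 305 [ 0.4188 -0.0536  0.09  ] [0.5635 0.0994 0.1299] [ 0.5433 -0.0441  0.1123]
160 [(np.int64(486), np.int64(131), np.int64(80)), (np.int64(499), np.int64(138), np.int64(77)), (np.int64(512), np.int64(135), np.int64(78)), (np.int64(525), np.int64(136), np.int64(78)), (np.int64(539), np.int64(134), np.int64(79)), (np.int64(552), np.int64(138), np.int64(77)), (np.int64(565), np.int64(136), np.int64(78)), (np.int64(578), np.int64(130), np.int64(80)), (np.int64(591), np.int64(135), np.int64(78))]
165 [(np.int64(486), np.int64(130), np.int64(66)), (np.int64(499), np.int64(134), np.int64(65)), (np.int64(526), np
[... 7188 characters left out ...]
nt64(540), np.int64(-159), np.int64(-2)), (np.int64(551), np.int64(-161), np.int64(-1)), (np.int64(561), np.int64(-161), np.int64(-1)), (np.int64(572), np.int64(-161), np.int64(-1)), (np.int64(582), np.int64(-160), np.int64(-1)), (np.int64(593), np.int64(-162), np.int64(0))]
255 [(np.int64(510), np.int64(-178), np.int64(-2)), (np.int64(521), np.int64(-179), np.int64(-1)), (np.int64(531), np.int64(-181), np.int64(0)), (np.int64(541), np.int64(-179), np.int64(-1)), (np.int64(551), np.int64(-178), np.int64(-2)), (np.int64(562), np.int64(-179), np.int64(-1)), (np.int64(572), np.int64(-181), np.int64(0)), (np.int64(583), np.int64(-180), np.int64(0)), (np.int64(593), np.int64(-179), np.int64(-1))]
```

View pics/c1.png

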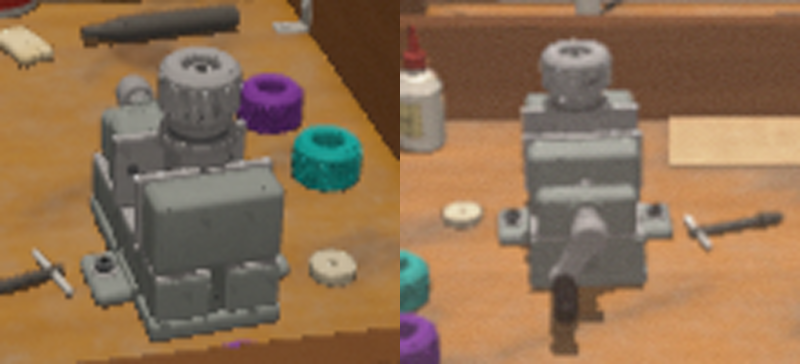

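The crop confirms it: the grey knurled collar on the coupling between the jaws (left half, 200,90; right half, 575,70), with the black grip pointing toward the camera, close to straight down (right half, 565,300).

```bash
cat > pl.py <<'E'
import numpy as np, sys
from scipy.spatial.transform import Rotation as R
from station import manip
def down(yaw,tilt=0): # tool down, tool x at yaw (deg)
    return R.from_euler('z',yaw,degrees=True)*R.from_euler('x',180,degrees=True)
def rows(wps,g,p=None,r=None):
    """wps: list of (pos,Rot); one row each"""
    s=manip.sense()
    p=np.array(s['tcp_pos']) if p is None else p; r=R.from_quat(s['tool_rot']) if r is None else r
    out=[]
    for q,o in wps:
        d=r.inv().apply(np.array(q)-p); w=(r.inv()*o).as_rotvec(degrees=True)
        row=[*d.round(4),*w.round(2)]; p=p+r.apply(row[:3]); r=r*R.from_rotvec(row[3:],degrees=True)
        out.append([float(x) for x in row]+[g])
    print(str(out).replace(' ','')); 
    return p,r
def line(p0,r0,p1,r1,n):
    from scipy.spatial.transform import Slerp
    S=Slerp([0,1],R.concatenate([r0,r1])); return [(np.array(p0)+(np.array(p1)-p0)*k/n,S(k/n)) for k in range(1,n+1)]
E
python3 - <<'E'
from pl import *
s=manip.sense();p=s['tcp_pos'];r=R.from_quat(s['tool_rot'])
up=p+[0,0,.08]
w=[(p+[0,0,.04],r),(up,r)]+line(up,r,np.array([.55,-.2,.30]),down(90),10)
x=rows(w[:10],0.2);rows(w[10:],0.2,*x)
E
```

```text
[[0.0,-0.0001,-0.04,0.0,0.0,0.0,0.2],[0.0,-0.0,-0.04,0.0,0.0,0.0,0.2],[0.04,-0.0197,0.0025,-0.01,-0.01,-6.31,0.2],[0.0419,-0.0152,0.0025,-0.01,-0.0,-6.31,0.2],[0.0433,-0.0105,0.0025,-0.0,-0.01,-6.3,0.2],[0.0442,-0.0057,0.0024,-0.01,-0.01,-6.31,0.2],[0.0446,-0.0008,0.0025,-0.01,-0.0,-6.31,0.2],[0.0444,0.0041,0.0025,-0.01,-0.01,-6.31,0.2],[0.0436,0.009,0.0025,-0.0,-0.01,-6.31,0.2],[0.0424,0.0137,0.0024,-0.01,-0.0,-6.3,0.2]]
[[0.0407,0.0183,0.0025,-0.01,-0.01,-6.31,0.2],[0.0384,0.0226,0.0024,-0.01,-0.01,-6.31,0.2]]
```

Request:
{"name": "drive_tool", "arguments": {
  "plan": [
    [0, 0, -0.04, 0, 0, 0, 0.2],
    [0, 0, -0.04, 0, 0, 0, 0.2],
    [0.04, -0.02, 0.0025, 0, 0, -6.3, 0.2],
    [0.042, -0.015, 0.0025, 0, 0, -6.3, 0.2],
    [0.043, -0.0105, 0.0025, 0, 0, -6.3, 0.2],
    [0.044, -0.006, 0.0025, 0, 0, -6.3, 0.2],
    [0.0445, -0.001, 0.0025, 0, 0, -6.3, 0.2],
    [0.0445, 0.004, 0.0025, 0, 0, -6.3, 0.2],
    [0.0435, 0.009, 0.0025, 0, 0, -6.3, 0.2],
    [0.0425, 0.0135, 0.0025, 0, 0, -6.3, 0.2]
  ]
}}

```text
t: 1.15
tcp_pos: [0.4966, -0.27, 0.305]
tool_rot: [0.78, 0.626, -0.0, -0.0]
force: [1.3, -0.0, -0.2]
finger_gap: 0.599
gripper_force: 0.0
```

Request:
{"name": "drive_tool", "arguments": {
  "plan": [
    [0.0405, 0.0185, 0.0025, 0, 0, -6.3, 0.2],
    [0.0385, 0.0225, 0.0025, 0, 0, -6.3, 0.2],
    [0, 0, 0, 0, 0, 0, 0.2],
    [0, 0, 0, 0, 0, 0, 0.2]
  ]
}}

```text
t: 1.55
tcp_pos: [0.5496, -0.1994, 0.2998]
tool_rot: [0.707, 0.707, -0.0, -0.0]
force: [0.1, -0.7, 0.9]
finger_gap: 0.602
gripper_force: 0.0
```

```bash
python3 - <<'E'
from h import *
d,P=snap('wrist','w1')
b=cv2.imread('pics/w1.png')
Q=P.reshape(-1,3);Q=Q[np.isfinite(Q).all(1)]
Q=Q[(Q[:,0]>.46)&(Q[:,0]<.64)&(Q[:,1]>-.24)&(Q[:,1]<.08)&(Q[:,2]>-.01)&(Q[:,2]<.15)]
def st(n,m):
    q=Q[m]; print(n,len(q),q.min(0).round(4),q.max(0).round(4),q.mean(0).round(4)) if len(q) else print(n,0)
z,y,x=Q[:,2],Q[:,1],Q[:,0]
st('bench',(abs(z)<.006))
st('collartop',(z>.12)); st('jawtop',(z>.080)&(z<.088)&(y<-.03));st('fixed',(z>.080)&(z<.088)&(y>-.02))
st('block',(z>.066)&(z<.074)&(y<-.075))
st('grip',(y<-.15)&(z>.015)); st('arm',(y<-.12)&(y>-.15)&(z>.015))
E
```

```text
bench 15432 [ 0.46   -0.2399 -0.0035] [0.64   0.0227 0.006 ] [ 0.553  -0.1206  0.0008]
collartop 1293 [ 0.5212 -0.0502  0.1201] [ 0.5639 -0.0216  0.1391] [ 0.543  -0.0368  0.1337]
jawtop 1827 [ 0.5099 -0.0818  0.08  ] [ 0.5831 -0.0406  0.0875] [ 0.5479 -0.0639  0.0843]
fixed 133 [ 0.5071 -0.0153  0.0801] [ 0.5797 -0.0069  0.0874] [ 0.5363 -0.0106  0.0841]
block 1005 [ 0.5167 -0.1483  0.066 ] [ 0.5802 -0.0769  0.074 ] [ 0.5515 -0.1084  0.0696]
grip 446 [ 0.46   -0.2148  0.0158] [ 0.5492 -0.15    0.0374] [ 0.5102 -0.1791  0.0303]
arm 396 [ 0.5308 -0.15    0.0259] [ 0.5649 -0.12    0.0713] [ 0.5508 -0.1367  0.0612]
```

View pics/w1.png

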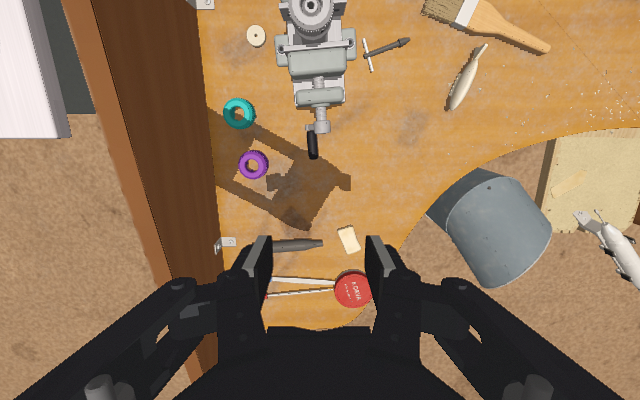

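The wrist view shows the collar at (312,10), jaw top at (318,62), hub at (320,115), black grip at (313,143). The purple and turquoise rings, at (253,165) and (238,112), are well clear of it.

```bash
python3 - <<'E'
import numpy as np
for n,(r0,r1,c0,c1) in {'w1':(128,160,304,322),'side0':(225,262,296,316)}.items():
    D=np.load(f'pics/{n}.npz');P=D['P'][r0:r1,c0:c1].reshape(-1,3);I=D['img'][r0:r1,c0:c1].reshape(-1,3)
    q=P[(I.max(1)<70)&(P[:,2]>.012)&(P[:,1]<-.13)]
    print(n,len(q),q.min(0).round(4),q.max(0).round(4),q.mean(0).round(4))
    for y in np.arange(-.2,-.14,.01):
        s=q[abs(q[:,1]-y)<.005]
        if len(s): print(y.round(3),len(s),s[:,0].min().round(4),s[:,0].max().round(4),s[:,0].mean().round(4),s[:,2].max().round(4))
# vise yaw: jaw top & block top edges
P=np.load('pics/w1.npz')['P'].reshape(-1,3);P=P[np.isfinite(P).all(1)]
import cv2
for nm,m in {'jaw':(P[:,2]>.081)&(P[:,2]<.087)&(P[:,1]<-.052)&(P[:,1]>-.09)&(abs(P[:,0]-.547)<.045),'block':(abs(P[:,2]-.07)<.003)&(P[:,1]<-.09)&(P[:,1]>-.116)&(abs(P[:,0]-.55)<.04)}.items():
    print(nm,m.sum(),cv2.minAreaRect(P[m][:,:2].astype('f')*1000))
# screw axis: hub/screw points between y -.15..-.117
for y in np.arange(-.152,-.112,.004):
    s=P[(abs(P[:,1]-y)<.002)&(P[:,2]>.045)&(abs(P[:,0]-.55)<.035)]
    if len(s): print(y.round(3),len(s),(s.min(0)).round(4),s.max(0).round(4))
E
```

```text
w1 239 [ 0.5335 -0.1868  0.0278] [ 0.5477 -0.1472  0.0371] [ 0.5405 -0.1664  0.0344]
-0.19 5 0.5377 0.5449 0.5408 0.0335
-0.18 61 0.5346 0.5477 0.5418 0.0366
-0.17 61 0.5348 0.5477 0.541 0.0371
-0.16 67 0.5335 0.5464 0.54 0.0369
-0.15 45 0.5337 0.545 0.539 0.0366
side0 65 [ 0.5349 -0.1888  0.0261] [ 0.5485 -0.152   0.0362] [ 0.5421 -0.1731  0.032 ]
-0.19 13 0.5385 0.5467 0.5421 0.0325
-0.18 20 0.5383 0.5485 0.5434 0.0362
-0.17 12 0.5376 0.5478 0.5426 0.0343
-0.16 16 0.5349 0.5455 0.5402 0.0357
-0.15 4 0.5386 0.5449 0.5418 0.0344
jaw 1561 ((545.821044921875, -66.90552520751953), (71.79882049560547, 29.756052017211914), 0.03438803181052208)
block 738 ((551.015625, -104.98381805419922), (59.13147735595703, 21.629003524780273), 5.289060592651367)
-0.148 24 [ 0.544  -0.1485  0.0592] [ 0.5636 -0.1461  0.07  ]
-0.144 63 [ 0.5411 -0.146   0.0456] [ 0.5649 -0.142   0.0705]
-0.14 68 [ 0.5398 -0.142   0.046 ] [ 0.5648 -0.1382  0.0713]
-0.136 52 [ 0.5412 -0.1376  0.0453] [ 0.5648 -0.1346  0.0701]
-0.132 39 [ 0.5442 -0.1335  0.0608] [ 0.5634 -0.131   0.0708]
-0.128 42 [ 0.5467 -0.1298  0.0599] [ 0.5596 -0.1261  0.0665]
-0.124 31 [ 0.5467 -0.125   0.0602] [ 0.5595 -0.1225  0.0677]
-0.12 33 [ 0.5455 -0.1214  0.0581] [ 0.5596 -0.1188  0.0665]
-0.116 61 [ 0.5405 -0.1178  0.0528] [ 0.5632 -0.1141  0.0726]
```

```bash
cat >> pl.py <<'E'
YAW=95.2; u=np.array([np.cos(np.radians(YAW)),np.sin(np.radians(YAW)),0]); e=np.array([u[1],-u[0],0]); k=np.array([0,0,1.])
C0=np.array([.5560,-.1679,.055]); TH0=3.61
def crank(th,r=.034,lead=.006): return C0+u*lead*(th-TH0)/2/np.pi+r*(np.sin(th)*e+np.cos(th)*k)
E
python3 - <<'E'
from pl import *
s=manip.sense();p=s['tcp_pos'];r=R.from_quat(s['tool_rot'])
t=crank(TH0);print(t)
w=line(p,r,t+[0,0,.09],down(YAW),5)+line(t+[0,0,.09],down(YAW),t,down(YAW),4)
rows(w,0.2)
E
```

```text
[ 0.54071334 -0.1692912   0.02466219]
[[0.0062,-0.0017,0.0371,-0.01,0.0,-1.06,0.2],[0.0063,-0.0015,0.037,-0.01,0.0,-1.05,0.2],[0.0063,-0.0015,0.0371,-0.01,0.0,-1.06,0.2],[0.0063,-0.0013,0.0371,-0.02,0.01,-1.05,0.2],[0.0064,-0.0013,0.037,-0.01,-0.0,-1.06,0.2],[-0.0,0.0,0.0225,0.0,-0.0,0.0,0.2],[-0.0,0.0,0.0225,0.0,-0.0,0.0,0.2],[-0.0,0.0,0.0225,0.0,-0.0,0.0,0.2],[-0.0,0.0,0.0225,0.0,-0.0,0.0,0.2]]
```

Request:
{"name": "drive_tool", "arguments": {
  "plan": [
    [0.0063, -0.0015, 0.037, 0, 0, -1.06, 0.2],
    [0.0063, -0.0015, 0.037, 0, 0, -1.06, 0.2],
    [0.0063, -0.0015, 0.037, 0, 0, -1.06, 0.2],
    [0.0063, -0.0014, 0.037, 0, 0, -1.06, 0.2],
    [0.0063, -0.0014, 0.037, 0, 0, -1.06, 0.2],
    [0, 0, 0.0225, 0, 0, 0, 0.2],
    [0, 0, 0.0225, 0, 0, 0, 0.2],
    [0, 0, 0.0225, 0, 0, 0, 0.2],
    [0, 0, 0.0225, 0, 0, 0, 0.2],
    [0, 0, 0, 0, 0, 0, 0.2]
  ]
}}

```text
t: 2.6
tcp_pos: [0.5387, -0.1702, 0.0229]
tool_rot: [0.675, 0.737, -0.001, -0.003]
force: [-0.8, 0.7, 0.4]
finger_gap: 0.601
gripper_force: 0.0
```

Request:
{"name": "drive_tool", "arguments": {
  "plan": [
    [0, 0, 0, 0, 0, 0, -1],
    [0, 0, 0, 0, 0, 0, -1],
    [0, 0, 0, 0, 0, 0, -1],
    [0, 0, 0, 0, 0, 0, -1],
    [0, 0, 0, 0, 0, 0, -1]
  ],
  "newtons": 50
}}

```text
t: 3.1
tcp_pos: [0.5413, -0.1702, 0.0265]
tool_rot: [0.674, 0.739, -0.0, 0.001]
force: [-2.9, -4.5, 5.7]
finger_gap: 0.156
gripper_force: 49.0
```

```bash
python3 - <<'E'
from pl import *
p,r=crank(TH0),down(YAW)
for a in range(3):
    p,r=rows([(crank(TH0+.3*(a*10+i)),down(YAW)) for i in range(1,11)],-1,p,r)
E
```

```text
[[0.0003,-0.0083,-0.0059,0.0,0.0,0.0,-1],[0.0003,-0.0061,-0.0081,0.0,0.0,0.0,-1],[0.0003,-0.0036,-0.0095,0.0,0.0,0.0,-1],[0.0002,-0.0005,-0.0102,0.0,0.0,0.0,-1],[0.0003,0.0025,-0.0098,0.0,0.0,0.0,-1],[0.0003,0.0053,-0.0087,0.0,0.0,0.0,-1],[0.0003,0.0076,-0.0067,0.0,0.0,0.0,-1],[0.0003,0.0093,-0.0042,0.0,0.0,0.0,-1],[0.0003,0.0101,-0.0012,0.0,0.0,0.0,-1],[0.0003,0.01,0.0018,0.0,0.0,0.0,-1]]
[[0.0003,0.009,0.0046,0.0,0.0,0.0,-1],[0.0002,0.0072,0.0071,0.0,0.0,0.0,-1],[0.0003,0.0049,0.009,0.0,0.0,0.0,-1],[0.0003,0.0019,0.01,0.0,0.0,0.0,-1],[0.0003,-0.0011,0.0101,0.0,0.0,0.0,-1],[0.0003,-0.004,0.0093,0.0,0.0,0.0,-1],[0.0003,-0.0066,0.0077,0.0,0.0,0.0,-1],[0.0003,-0.0085,0.0055,0.0,0.0,0.0,-1],[0.0002,-0.0099,0.0026,0.0,0.0,0.0,-1],[0.0003,-0.0101,-0.0003,0.0,0.0,0.0,-1]]
[[0.0003,-0.0096,-0.0034,0.0,0.0,0.0,-1],[0.0003,-0.0082,-0.006,0.0,0.0,0.0,-1],[0.0003,-0.006,-0.0082,0.0,0.0,0.0,-1],[0.0003,-0.0034,-0.0096,0.0,0.0,0.0,-1],[0.0003,-0.0003,-0.0101,0.0,0.0,0.0,-1],[0.0002,0.0026,-0.0098,0.0,0.0,0.0,-1],[0.0003,0.0055,-0.0086,0.0,0.0,0.0,-1],[0.0003,0.0077,-0.0066,0.0,0.0,0.0,-1],[0.0003,0.0093,-0.004,0.0,0.0,0.0,-1],[0.0003,0.0101,-0.0011,0.0,0.0,0.0,-1]]
```

Small first quarter turn to check.

Request:
{"name": "drive_tool", "arguments": {
  "plan": [
    [0.0003, -0.0083, -0.0059, 0, 0, 0, -1],
    [0.0003, -0.0061, -0.0081, 0, 0, 0, -1],
    [0.0003, -0.0036, -0.0095, 0, 0, 0, -1],
    [0.0003, -0.0005, -0.0102, 0, 0, 0, -1]
  ]
}}

```text
t: 3.5
tcp_pos: [0.5222, -0.1707, 0.0586]
tool_rot: [0.674, 0.739, -0.0, 0.001]
force: [1.7, -6.3, -10.3]
finger_gap: 0.152
gripper_force: 49.2
```

```bash
python3 - <<'E'
from pl import *
s=manip.sense();d=s['tcp_pos']-crank(TH0+1.2);v=s['tcp_pos']-C0
print(s['tcp_pos'],'err',d@e,d@u,d[2],'th',np.arctan2(v@e,v[2])%(2*np.pi),np.hypot(v@e,v[2]),s['force'],s['gripper_force'],s['finger_gap'])
E
```

```text
[ 0.52215236 -0.17071851  0.05859652] err -0.00012563288068781 -0.0008851228336273522 0.00028301027057491684 th 4.817888526468377 0.03415367858684474 [  1.71738289  -6.27911462 -10.34189467] 49.17584180831909 0.15234131641118148
```

Request:
{"name": "drive_tool", "arguments": {
  "plan": [
    [0.0003, 0.0025, -0.0098, 0, 0, 0, -1],
    [0.0003, 0.0053, -0.0087, 0, 0, 0, -1],
    [0.0003, 0.0076, -0.0067, 0, 0, 0, -1],
    [0.0003, 0.0093, -0.0042, 0, 0, 0, -1],
    [0.0003, 0.0101, -0.0012, 0, 0, 0, -1],
    [0.0003, 0.01, 0.0018, 0, 0, 0, -1],
    [0.0003, 0.009, 0.0046, 0, 0, 0, -1],
    [0.0002, 0.0072, 0.0071, 0, 0, 0, -1],
    [0.0003, 0.0049, 0.009, 0, 0, 0, -1],
    [0.0003, 0.0019, 0.01, 0, 0, 0, -1]
  ]
}}

```text
t: 4.5
tcp_pos: [0.5899, -0.162, 0.0587]
tool_rot: [0.674, 0.739, -0.001, 0.001]
force: [-5.0, -5.7, 7.1]
finger_gap: 0.155
gripper_force: 50.9
```

Request:
{"name": "drive_tool", "arguments": {
  "plan": [
    [0.0003, -0.0011, 0.0101, 0, 0, 0, -1],
    [0.0003, -0.004, 0.0093, 0, 0, 0, -1],
    [0.0003, -0.0066, 0.0077, 0, 0, 0, -1],
    [0.0003, -0.0085, 0.0055, 0, 0, 0, -1],
    [0.0003, -0.0099, 0.0026, 0, 0, 0, -1],
    [0.0003, -0.0101, -0.0003, 0, 0, 0, -1],
    [0.0003, -0.0096, -0.0034, 0, 0, 0, -1],
    [0.0003, -0.0082, -0.006, 0, 0, 0, -1],
    [0.0003, -0.006, -0.0082, 0, 0, 0, -1]
  ]
}}

```text
t: 5.4
tcp_pos: [0.5268, -0.1649, 0.0394]
tool_rot: [0.674, 0.738, 0.0, 0.002]
force: [3.6, -4.2, -8.5]
finger_gap: 0.153
gripper_force: 49.5
```

```bash
python3 - <<'E'
from pl import *
s=manip.sense();d=s['tcp_pos']-crank(TH0+6.9);v=s['tcp_pos']-C0
print(s['tcp_pos'],'err',d@e,d@u,d[2],'th',np.arctan2(v@e,v[2])%(2*np.pi),np.hypot(v@e,v[2]),s['force'],s['gripper_force'],s['finger_gap'])
E
```

```text
[ 0.52679688 -0.16491779  0.03944448] err 0.0012571962189546783 -0.0009723231572630425 0.0003128318990318485 th 4.217344506466183 0.03274359130625889 [ 3.55086159 -4.17996113 -8.49678418] 49.46540057659149 0.15315106820538438
```

Request:
{"name": "drive_tool", "arguments": {
  "plan": [
    [0.0003, -0.0034, -0.0096, 0, 0, 0, -1],
    [0.0003, -0.0003, -0.0101, 0, 0, 0, -1],
    [0.0002, 0.0026, -0.0098, 0, 0, 0, -1],
    [0.0003, 0.0055, -0.0086, 0, 0, 0, -1],
    [0.0003, 0.0077, -0.0066, 0, 0, 0, -1],
    [0.0001, 0.0045, -0.0023, 0, 0, 0, -1],
    [0, 0, 0, 0, 0, 0, -1]
  ]
}}

```text
t: 6.1
tcp_pos: [0.54, -0.1622, 0.0874]
tool_rot: [0.673, 0.739, -0.002, -0.001]
force: [-6.2, -7.8, 3.4]
finger_gap: 0.157
gripper_force: 50.6
```

```bash
python3 - <<'E'
from pl import *
s=manip.sense();v=s['tcp_pos']-C0;th=np.arctan2(v@e,v[2])%(2*np.pi)+2*np.pi
print(th,np.hypot(v@e,v[2]),s['force'],'tang',s['force']@(np.cos(th)*e-np.sin(th)*k))
p=crank(12.17)
rows([(crank(12.17+.1*i),down(YAW)) for i in range(1,11)],-1,p,down(YAW))
E
```

```text
12.122574156273103 0.035831077706530996 [-6.22725412 -7.78435106  3.440014  ] tang -4.760989995997626
[[0.0001,0.0032,-0.0012,0.0,0.0,0.0,-1],[0.0001,0.0033,-0.0008,0.0,0.0,0.0,-1],[0.0001,0.0034,-0.0005,0.0,0.0,0.0,-1],[0.0001,0.0033,-0.0001,0.0,0.0,0.0,-1],[0.0001,0.0034,0.0001,0.0,0.0,0.0,-1],[0.0001,0.0034,0.0006,0.0,0.0,0.0,-1],[0.0001,0.0033,0.0008,0.0,0.0,0.0,-1],[0.0001,0.0032,0.0012,0.0,0.0,0.0,-1],[0.0001,0.003,0.0015,0.0,0.0,0.0,-1],[0.0001,0.0029,0.0018,0.0,0.0,0.0,-1]]
```

Request:
{"name": "drive_tool", "arguments": {
  "plan": [
    [0.0001, 0.0032, -0.0012, 0, 0, 0, -1],
    [0.0001, 0.0033, -0.0008, 0, 0, 0, -1],
    [0.0001, 0.0034, -0.0005, 0, 0, 0, -1],
    [0.0001, 0.0033, -0.0001, 0, 0, 0, -1],
    [0, 0, 0, 0, 0, 0, -1]
  ]
}}

```text
t: 6.6
tcp_pos: [0.5538, -0.1607, 0.091]
tool_rot: [0.674, 0.739, -0.002, 0.0]
force: [-5.6, -6.3, 8.2]
finger_gap: 0.154
gripper_force: 51.2
```

Request:
{"name": "drive_tool", "arguments": {
  "plan": [
    [0.0001, 0.0034, 0.0001, 0, 0, 0, -1],
    [0, 0, 0, 0, 0, 0, -1]
  ]
}}

```text
t: 6.8
tcp_pos: [0.5576, -0.1603, 0.091]
tool_rot: [0.674, 0.739, -0.001, 0.0]
force: [-4.9, -6.6, 7.9]
finger_gap: 0.155
gripper_force: 51.1
```

```bash
cat > th.py <<'E'
from pl import *
s=manip.sense();v=s['tcp_pos']-C0;th=(np.arctan2(v@e,v[2])+np.pi)%(2*np.pi)+3*np.pi
print(th,np.hypot(v@e,v[2]),s['force'],'tang',s['force']@(np.cos(th)*e-np.sin(th)*k),s['gripper_force'])
E
python3 th.py
```

```text
12.629968483310538 0.03603039816670104 [-4.85092967 -6.57136582  7.86227945] tang -5.915261589021281 51.13886296749115
```

Request:
{"name": "drive_tool", "arguments": {
  "plan": [
    [0.0001, 0.0034, 0.0006, 0, 0, 0, -1],
    [0, 0, 0, 0, 0, 0, -1]
  ]
}}

```text
t: 7.0
tcp_pos: [0.5613, -0.1599, 0.0905]
tool_rot: [0.674, 0.739, -0.001, 0.001]
force: [-5.0, -6.1, 8.7]
finger_gap: 0.155
gripper_force: 51.2
```

Request:
{"name": "drive_tool", "arguments": {
  "plan": [
    [0.0001, 0.0033, 0.0008, 0, 0, 0, -1],
    [0, 0, 0, 0, 0, 0, -1]
  ]
}}

```text
t: 7.2
tcp_pos: [0.5646, -0.1596, 0.0897]
tool_rot: [0.674, 0.739, -0.001, 0.001]
force: [-4.3, -6.7, 8.9]
finger_gap: 0.152
gripper_force: 51.2
```

Request:
{"name": "drive_tool", "arguments": {
  "plan": [
    [0.0001, 0.0032, 0.0012, 0, 0, 0, -1],
    [0, 0, 0, 0, 0, 0, -1]
  ]
}}

```text
t: 7.4
tcp_pos: [0.5679, -0.1593, 0.0886]
tool_rot: [0.674, 0.739, -0.001, 0.001]
force: [-4.2, -5.6, 7.7]
finger_gap: 0.159
gripper_force: 51.2
```

```bash
python3 th.py
```

```text
12.925725346375854 0.035846012501972876 [-4.23998629 -5.64112896  7.67862298] tang -7.131772680503187 51.163217425346375
```

Request:
{"name": "drive_tool", "arguments": {
  "plan": [
    [0.0001, 0.003, 0.0015, 0, 0, 0, -1],
    [0, 0, 0, 0, 0, 0, -1]
  ]
}}

```text
t: 7.6
tcp_pos: [0.571, -0.159, 0.0871]
tool_rot: [0.674, 0.739, -0.001, 0.001]
force: [-5.1, -6.9, 9.1]
finger_gap: 0.156
gripper_force: 51.2
```

Request:
{"name": "drive_tool", "arguments": {
  "plan": [
    [0.0001, 0.0029, 0.0018, 0, 0, 0, -1],
    [0, 0, 0, 0, 0, 0, -1]
  ]
}}

```text
t: 7.8
tcp_pos: [0.5739, -0.1587, 0.0854]
tool_rot: [0.674, 0.739, -0.001, 0.001]
force: [-4.7, -6.3, 8.7]
finger_gap: 0.15
gripper_force: 51.2
```

Request:
{"name": "drive_tool", "arguments": {
  "plan": [
    [0.0001, 0.0027, 0.0021, 0, 0, 0, -1],
    [0, 0, 0, 0, 0, 0, -1]
  ]
}}

```text
t: 8.0
tcp_pos: [0.5767, -0.1584, 0.0834]
tool_rot: [0.674, 0.739, -0.001, 0.001]
force: [-4.4, -6.6, 9.5]
finger_gap: 0.152
gripper_force: 51.3
```

```bash
python3 th.py
```

```text
13.213429086470093 0.03553702284510282 [-4.42011644 -6.58080227  9.48493864] tang -9.705914419305039 51.258196234703064
```

Request:
{"name": "drive_tool", "arguments": {
  "plan": [
    [0.0001, 0.0026, 0.0022, 0, 0, 0, -1],
    [0, 0, 0, 0, 0, 0, -1]
  ]
}}

```text
t: 8.2
tcp_pos: [0.5791, -0.1582, 0.0812]
tool_rot: [0.674, 0.739, -0.001, 0.001]
force: [-3.7, -6.4, 10.4]
finger_gap: 0.152
gripper_force: 51.3
```

Request:
{"name": "drive_tool", "arguments": {
  "plan": [
    [0.0001, 0.0024, 0.0024, 0, 0, 0, -1],
    [0, 0, 0, 0, 0, 0, -1]
  ]
}}

```text
t: 8.4
tcp_pos: [0.5814, -0.1579, 0.0788]
tool_rot: [0.674, 0.739, -0.001, 0.001]
force: [-3.8, -7.1, 9.1]
finger_gap: 0.153
gripper_force: 51.3
```

```bash
python3 th.py; python3 - <<'E'
from h import *
snap('scene','s2'); a=cv2.imread('pics/s2.png')[180:270,300:390]
cv2.imwrite('pics/s2c.png',cv2.resize(a,(600,600),interpolation=2))
E
```

```text
13.399570736569114 0.035346923156109676 [-3.80487218 -7.10202051  9.14406278] tang -9.748569232476397 51.29499435424805
```

View pics/s2c.png

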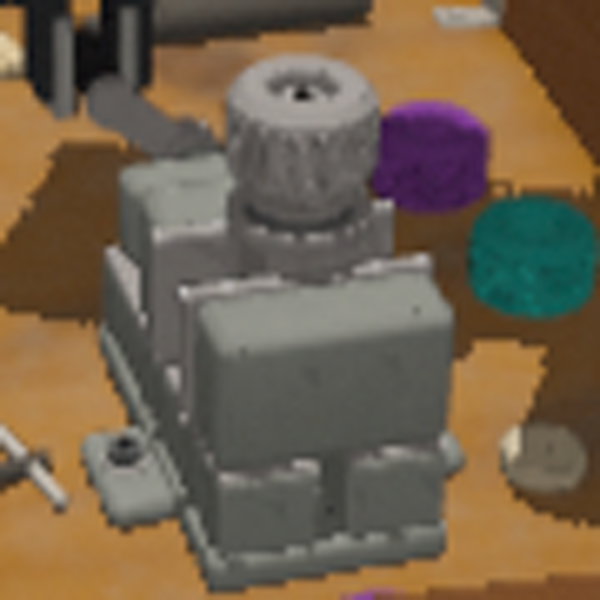

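The crop shows the coupling between the jaws (310,230), with collar riding on it (300,140). I can't tell from it whether the jaw has closed, so I'll measure the gap.

```bash
python3 - <<'E'
from pl import *
from h import snap
snap('side','d2');snap('wrist','w2')
O=np.array([.5535,-.140,0])
for n in ['scene0','side0','w1','s2','d2','w2']:
    P=np.load(f'pics/{n}.npz')['P'].reshape(-1,3);P=P[np.isfinite(P).all(1)]
    a=(P-O)@u*1000;b=(P-O)@e*1000
    m=(abs(P[:,2]-.084)<.004)&(abs(b)<38)&(abs(b)>22)&(a>40)&(a<180)
    h,ed=np.histogram(a[m],np.arange(40,182,3)); print(n,dict((int(x),int(c)) for x,c in zip(ed,h) if c))
    m=(abs(P[:,2]-.066)<.01)&(abs(b)<9)&(a>-6)&(a<30)
    h,ed=np.histogram(a[m],np.arange(-6,30,2)); print('  screw',dict((int(x),int(c)) for x,c in zip(ed,h) if c))
E
```

```text
scene0 {64: 5, 67: 4, 70: 8, 73: 3, 76: 6, 79: 5, 82: 6, 85: 3, 88: 13, 91: 14, 127: 9, 130: 12, 133: 20, 136: 6, 139: 11, 142: 9, 145: 11, 148: 13, 151: 9, 154: 16, 157: 19, 160: 8}
  screw {-6: 1, -4: 5, -2: 5, 0: 5, 2: 2, 4: 3, 6: 10, 8: 13, 10: 3, 12: 2, 14: 2, 16: 1, 18: 1, 24: 1, 26: 3}
side0 {58: 6, 61: 11, 64: 11, 67: 6, 70: 5, 73: 9, 76: 3, 79: 7, 82: 5, 85: 14, 88: 10, 94: 1, 124: 7, 127: 16, 130: 5, 133: 4, 136: 7, 139: 8, 142: 4, 145: 8, 148: 1, 151: 4, 154: 3}
  screw {-6: 5, -4: 3, -2: 5, 0: 3, 2: 6, 6: 2, 12: 2, 14: 4, 16: 2, 18: 4, 20: 4, 22: 11, 24: 16, 26: 4}
w1 {58: 11, 61: 58, 64: 59, 67: 53, 70: 57, 73: 59, 76: 60, 79: 54, 82: 43, 85: 84, 88: 79, 91: 14, 127: 73, 130: 37, 133: 20, 136: 3}
  screw {-6: 23, -4: 21, -2: 25, 0: 21, 2: 24, 4: 23, 6: 24, 8: 16, 10: 16, 12: 18, 14: 17, 16: 17, 18: 19, 20: 18, 22: 17, 24: 27, 26: 24}
s2 {73: 3, 76: 8, 79: 3, 82: 5, 85: 4, 88: 6, 91: 7, 94: 4, 97: 9, 100: 18, 103: 1, 127: 4, 130: 16, 133: 21, 136: 4, 139: 12, 142: 13, 145: 11, 148: 7, 151: 11, 154: 18, 157: 18, 160: 1}
  screw {2: 2, 4: 1, 6: 3, 8: 2, 10: 6, 12: 5, 14: 9, 16: 7, 18: 1, 24: 2, 26: 5}
d2 {67: 1, 70: 9, 73: 1, 76: 2, 82: 1, 94: 1, 148: 1}
  screw {-2: 11, 0: 27, 2: 7, 4: 5, 6: 3, 8: 4, 10: 5, 14: 3, 16: 1, 20: 2, 22: 11, 24: 7, 26: 7}
w2 {67: 66, 70: 436, 73: 449, 76: 443, 79: 438, 82: 480, 85: 465, 88: 477, 91: 350, 94: 78}
  screw {0: 25, 2: 100, 4: 93, 6: 102, 8: 110, 10: 110, 12: 138, 14: 131, 16: 185, 18: 87, 20: 81, 22: 70, 24: 96, 26: 143}
```

The gap is now about 27 mm, so the jaw is at the coupling. I keep turning until the force rises.

Request:
{"name": "drive_tool", "arguments": {
  "plan": [
    [0.0001, 0.0021, 0.0027, 0, 0, 0, -1],
    [0, 0, 0, 0, 0, 0, -1]
  ]
}}

```text
t: 8.75
tcp_pos: [0.5834, -0.1577, 0.0761]
tool_rot: [0.674, 0.739, -0.001, 0.001]
force: [-4.9, -6.8, 8.7]
finger_gap: 0.156
gripper_force: 51.3
```

Request:
{"name": "drive_tool", "arguments": {
  "plan": [
    [0.0001, 0.0019, 0.0028, 0, 0, 0, -1],
    [0, 0, 0, 0, 0, 0, -1]
  ]
}}

```text
t: 8.95
tcp_pos: [0.5851, -0.1576, 0.0734]
tool_rot: [0.674, 0.739, -0.002, 0.001]
force: [-5.4, -7.6, 8.9]
finger_gap: 0.15
gripper_force: 51.4
```

Request:
{"name": "drive_tool", "arguments": {
  "plan": [
    [0.0001, 0.0016, 0.003, 0, 0, 0, -1],
    [0, 0, 0, 0, 0, 0, -1]
  ]
}}

```text
t: 9.15
tcp_pos: [0.5866, -0.1573, 0.0704]
tool_rot: [0.673, 0.739, -0.002, 0.001]
force: [-6.4, -8.5, 10.4]
finger_gap: 0.157
gripper_force: 51.4
```

```bash
python3 th.py
```

```text
13.680899442325716 0.034982816625291624 [-6.36194232 -8.51596806 10.43556823] tang -12.49964869261291 51.39931619167328
```

Request:
{"name": "drive_tool", "arguments": {
  "plan": [
    [0.0001, 0.0013, 0.0031, 0, 0, 0, -1],
    [0, 0, 0, 0, 0, 0, -1]
  ],
  "newtons": 80
}}

```text
t: 9.35
tcp_pos: [0.5878, -0.1572, 0.0674]
tool_rot: [0.673, 0.739, -0.002, 0.001]
force: [-6.4, -7.7, 11.4]
finger_gap: 0.144
gripper_force: 78.0
```

Request:
{"name": "drive_tool", "arguments": {
  "plan": [
    [0.0001, 0.001, 0.0032, 0, 0, 0, -1],
    [0, 0, 0, 0, 0, 0, -1]
  ]
}}

```text
t: 9.55
tcp_pos: [0.5887, -0.157, 0.0643]
tool_rot: [0.673, 0.739, -0.002, 0.001]
force: [-6.8, -8.1, 11.3]
finger_gap: 0.145
gripper_force: 78.1
```

Request:
{"name": "drive_tool", "arguments": {
  "plan": [
    [0.0001, 0.0007, 0.0033, 0, 0, 0, -1],
    [0, 0, 0, 0, 0, 0, -1]
  ]
}}

```text
t: 9.75
tcp_pos: [0.5893, -0.1569, 0.0612]
tool_rot: [0.673, 0.739, -0.002, 0.001]
force: [-7.3, -9.3, 12.9]
finger_gap: 0.145
gripper_force: 78.2
```

```bash
python3 th.py; python3 - <<'E'
from h import *
snap('wrist','w3')
E
```

```text
13.957375511491424 0.03469475975225177 [-7.28384634 -9.31534953 12.87883933] tang -14.119390802979861 78.18634986877441
```

View pics/w3.png

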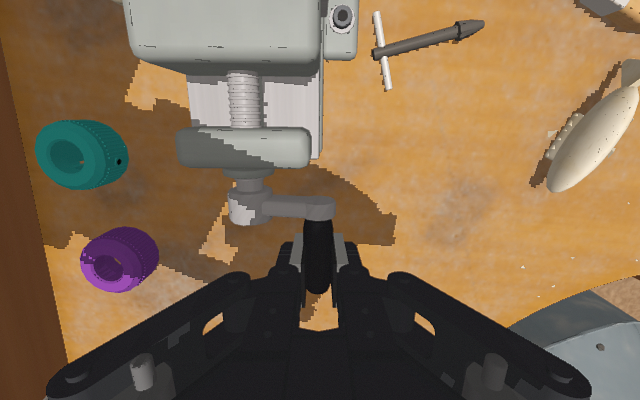

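Request:
{"name": "drive_tool", "arguments": {
  "plan": [
    [0, 0.0005, 0.0034, 0, 0, 0, -1],
    [0, 0.0001, 0.0034, 0, 0, 0, -1],
    [0, 0, 0, 0, 0, 0, -1]
  ]
}}

```text
t: 10.1
tcp_pos: [0.5896, -0.1568, 0.0547]
tool_rot: [0.673, 0.739, -0.002, 0.001]
force: [-8.1, -8.3, 14.8]
finger_gap: 0.147
gripper_force: 78.4
```

Request:
{"name": "drive_tool", "arguments": {
  "plan": [
    [0, -0.0002, 0.0034, 0, 0, 0, -1],
    [0, -0.0006, 0.0033, 0, 0, 0, -1],
    [0, 0, 0, 0, 0, 0, -1]
  ]
}}

```text
t: 10.4
tcp_pos: [0.5889, -0.1567, 0.0485]
tool_rot: [0.673, 0.739, -0.002, 0.001]
force: [-9.4, -7.3, 17.7]
finger_gap: 0.153
gripper_force: 78.8
```

```bash
python3 th.py
```

```text
14.326631506973484 0.03439195723493656 [-9.44427358 -7.28366582 17.68973998] tang -15.477511451500813 78.8158643245697
```

Request:
{"name": "drive_tool", "arguments": {
  "plan": [
    [0, -0.0009, 0.0033, 0, 0, 0, -1],
    [0, -0.0012, 0.0032, 0, 0, 0, -1],
    [0, 0, 0, 0, 0, 0, -1]
  ]
}}

```text
t: 10.7
tcp_pos: [0.5872, -0.1567, 0.0427]
tool_rot: [0.673, 0.739, -0.001, 0.001]
force: [-8.6, -7.0, 21.6]
finger_gap: 0.146
gripper_force: 79.2
```

Request:
{"name": "drive_tool", "arguments": {
  "plan": [
    [0, -0.0015, 0.003, 0, 0, 0, -1],
    [0, -0.0018, 0.0029, 0, 0, 0, -1],
    [0, 0, 0, 0, 0, 0, -1]
  ]
}}

```text
t: 11.0
tcp_pos: [0.5847, -0.1569, 0.0378]
tool_rot: [0.674, 0.739, -0.001, 0.002]
force: [-7.8, -5.2, 26.6]
finger_gap: 0.143
gripper_force: 79.7
```

```bash
python3 th.py
```

```text
14.663913380257219 0.03427383888864306 [-7.78477785 -5.17246478 26.60310415] tang -18.863823686812232 79.70299243927002
```

Request:
{"name": "drive_tool", "arguments": {
  "plan": [
    [0, -0.0027, 0.0022, 0, 0, 0, -1],
    [0, -0.0027, 0.0022, 0, 0, 0, -1],
    [0, 0, 0, 0, 0, 0, -1]
  ]
}}

```text
t: 11.3
tcp_pos: [0.5823, -0.1571, 0.0343]
tool_rot: [0.674, 0.738, 0.001, 0.004]
force: [-3.9, -1.5, 28.9]
finger_gap: 0.146
gripper_force: 80.1
```

```bash
python3 th.py
```

```text
14.788690713100602 0.034122790121888694 [-3.87207344 -1.46781609 28.89439993] tang -20.556664124521706 80.13447046279907
```

Request:
{"name": "drive_tool", "arguments": {
  "plan": [
    [0, -0.0022, 0.0024, 0, 0, 0, -1],
    [0, -0.0024, 0.0022, 0, 0, 0, -1],
    [0, 0, 0, 0, 0, 0, -1]
  ]
}}

```text
t: 11.6
tcp_pos: [0.579, -0.1573, 0.0306]
tool_rot: [0.674, 0.738, 0.002, 0.005]
force: [-1.7, 0.7, 32.2]
finger_gap: 0.143
gripper_force: 80.6
```

```bash
python3 th.py; python3 - <<'E'
from pl import *
from h import snap
snap('scene','s3')
O=np.array([.5535,-.140,0])
for n in ['scene0','s2','s3']:
    P=np.load(f'pics/{n}.npz')['P'].reshape(-1,3);P=P[np.isfinite(P).all(1)]
    a=(P-O)@u*1000;b=(P-O)@e*1000
    m=(abs(P[:,2]-.084)<.003)&(abs(b)<38)&(abs(b)>22)&(a>40)&(a<115);f=(abs(P[:,2]-.084)<.003)&(abs(b)<38)&(abs(b)>22)&(a>115)&(a<180)
    c=P[(P[:,2]>.115)&(P[:,2]<.15)&(abs(b)<40)&(a>60)&(a<150)]
    print(n,np.sort(a[m])[-6:].round(1),np.sort(a[f])[:6].round(1),c.mean(0).round(4),c[:,2].max(),c[:,:2].min(0),c[:,:2].max(0))
E
```

```text
14.934026302222769 0.034153821033122526 [-1.73193186  0.74365749 32.21689564] tang -21.332883139550976 80.62267899513245
scene0 [92.1 92.2 92.3 92.5 92.6 93.8] [127.6 128.1 128.2 128.2 128.9 129.7] [ 0.5442 -0.0187  0.1286] 0.13615465886460293 [ 0.52045736 -0.04430817] [ 0.56338307 -0.00427985]
s2 [101.2 101.3 101.5 102.5 102.6 103.5] [128.4 129.3 129.7 129.9 130.6 130.6] [ 0.5439 -0.0167  0.1287] 0.13645009717571138 [ 0.52236688 -0.04419671] [ 0.56312375 -0.00285603]
s3 [101.7 102.2 102.6 102.7 102.8 103.3] [129.4 129.4 130.2 130.3 130.4 130.4] [ 0.5439 -0.0167  0.1286] 0.13723494858940655 [ 0.52193882 -0.04346582] [ 0.56323804 -0.0027808 ]
```

Request:
{"name": "drive_tool", "arguments": {
  "plan": [
    [0, 0, 0, 0, 0, 0, -0.3],
    [0, 0, 0, 0, 0, 0, -0.3],
    [0, 0, 0, 0, 0, 0, -0.3],
    [-0.002, 0, -0.03, 0, 0, 0, -0.3],
    [0, 0, -0.045, 0, 0, 0, -0.3],
    [0, 0, -0.045, 0, 0, 0, -0.3],
    [0, 0, -0.045, 0, 0, 0, -0.3]
  ]
}}

```text
t: 12.35
tcp_pos: [0.5741, -0.1568, 0.1903]
tool_rot: [0.674, 0.739, 0.0, -0.001]
force: [1.0, -0.9, -0.3]
finger_gap: 0.347
gripper_force: 0.0
```

Request:
{"name": "drive_tool", "arguments": {
  "plan": [
    [0, 0, -0.03, 0, 0, 0, 0.5],
    [0.034, -0.006, -0.014, 0, 0, 0, 0.5],
    [0.034, -0.006, -0.014, 0, 0, 0, 0.5],
    [0.034, -0.006, -0.014, 0, 0, 0, 0.5],
    [0.034, -0.006, -0.014, 0, 0, 0, 0.5],
    [0, 0, 0, 0, 0, 0, 0.5],
    [0, 0, 0, 0, 0, 0, 0.5]
  ]
}}

```text
t: 13.05
tcp_pos: [0.5382, -0.0236, 0.2752]
tool_rot: [0.673, 0.739, 0.0, 0.0]
force: [-0.6, -0.7, 0.0]
finger_gap: 0.748
gripper_force: 0.0
```

```bash
python3 - <<'E'
from pl import *
from h import *
d,P=snap('wrist','w4')
s=manip.sense();print(s['tcp_pos'],s['force'],s['q'])
m=(P[...,2]>.128)&(P[...,2]<.142)&(abs(P[...,0]-.543)<.035)&(abs(P[...,1]+.0235)<.035)
r,c=np.where(m);q=P[m];print(len(q),q.min(0),q.max(0),q.mean(0))
print(cv2.minEnclosingCircle((q[:,:2]*1000).astype('f')))
print(r.min(),r.max(),c.min(),c.max())
a=cv2.imread('pics/w4.png');r0=max(0,r.min()-30);c0=c.min()-30
a=a[r0:r.max()+30,c0:c.max()+30];print(r0,c0,a.shape);cv2.imwrite('pics/w4c.png',cv2.resize(a,(600,int(600*a.shape[0]/a.shape[1])) ,interpolation=2)[:600])
E
```

```text
[ 0.53847389 -0.02438684  0.27472856] [ 0.48805715 -0.09073518 -0.47193523] [-2.52735855e-01  3.76373313e-01  1.61349266e+00  1.36861789e-04
  1.15183513e+00 -3.44701824e-01]
1272 [ 0.52094507 -0.04633266  0.12806023] [ 0.56366258 -0.00443473  0.13889042] [ 0.54213369 -0.02454879  0.13497454]
((542.2467651367188, -26.012554168701172), 21.581069946289062)
171 211 301 342
141 271 (100, 101, 3)
```

View pics/w4c.png

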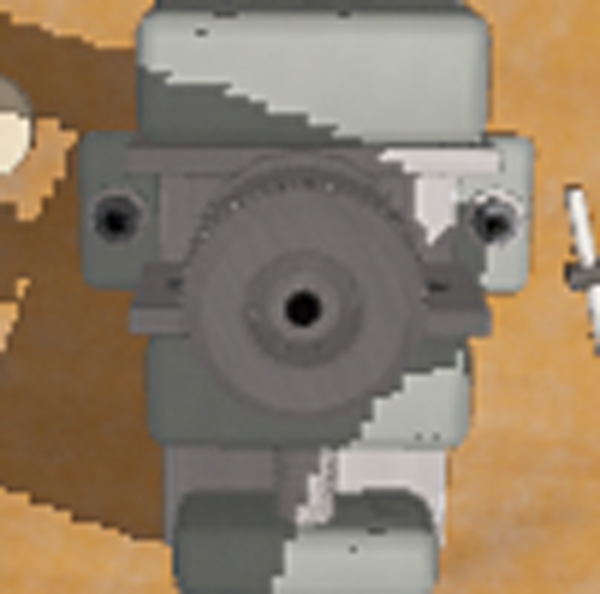

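The crop shows the collar from straight above (300,290), clamped between the jaws. No lock screw is visible, so I'll search by turning under a light push.

```bash
python3 - <<'E'
from pl import *
s=manip.sense();p=s['tcp_pos'];r=R.from_quat(s['tool_rot']);y1=YAW+45
A=np.array([.5425,-.0245,.19])
x=rows(line(p,r,A,down(y1),7),0.5)
rows(line(A,down(y1),A*[1,1,0]+[0,0,.1225],down(y1),3),0.5,*x)
E
```

```text
[[-0.0001,0.0006,0.0121,0.0,-0.0,-6.42,0.5],[-0.0001,0.0005,0.0121,0.0,-0.0,-6.42,0.5],[-0.0002,0.0006,0.0121,0.0,-0.0,-6.42,0.5],[-0.0003,0.0005,0.0121,0.0,-0.01,-6.42,0.5],[-0.0003,0.0005,0.0121,0.0,0.0,-6.42,0.5],[-0.0003,0.0004,0.0121,0.0,0.0,-6.41,0.5],[-0.0004,0.0004,0.0121,0.0,0.0,-6.42,0.5]]
[[-0.0,0.0,0.0225,-0.0,0.0,-0.0,0.5],[-0.0,0.0,0.0225,-0.0,0.0,-0.0,0.5],[-0.0,0.0,0.0225,-0.0,0.0,-0.0,0.5]]
```

Request:
{"name": "drive_tool", "arguments": {
  "plan": [
    [-0.0001, 0.0006, 0.012, 0, 0, -6.42, 0.5],
    [-0.0001, 0.0005, 0.012, 0, 0, -6.42, 0.5],
    [-0.0002, 0.0006, 0.012, 0, 0, -6.42, 0.5],
    [-0.0003, 0.0005, 0.012, 0, 0, -6.42, 0.5],
    [-0.0003, 0.0005, 0.012, 0, 0, -6.42, 0.5],
    [-0.0003, 0.0004, 0.012, 0, 0, -6.42, 0.5],
    [-0.0004, 0.0004, 0.012, 0, 0, -6.42, 0.5],
    [0, 0, 0.0225, 0, 0, 0, 0.5],
    [0, 0, 0.0225, 0, 0, 0, 0.5],
    [0, 0, 0.0225, 0, 0, 0, 0.5]
  ]
}}

```text
t: 14.1
tcp_pos: [0.5428, -0.0261, 0.1216]
tool_rot: [0.342, 0.94, -0.0, -0.0]
force: [0.5, 0.1, 0.2]
finger_gap: 0.753
gripper_force: 0.0
```

Request:
{"name": "drive_tool", "arguments": {
  "plan": [
    [0, 0, 0, 0, 0, 0, -0.3],
    [0, 0, 0, 0, 0, 0, -1],
    [0, 0, 0, 0, 0, 0, -1],
    [0, 0, 0, 0, 0, 0, -1],
    [0, 0, 0, 0, 0, 0, -1]
  ],
  "newtons": 40
}}

```text
t: 14.6
tcp_pos: [0.5432, -0.025, 0.124]
tool_rot: [0.341, 0.94, 0.0, 0.001]
force: [-0.4, -0.8, -1.5]
finger_gap: 0.485
gripper_force: 40.6
```

```bash
cat > st.py <<'E'
from pl import *
s=manip.sense();r=R.from_quat(s['tool_rot']);x=r.apply([1,0,0])
print(s['t'],s['tcp_pos'].round(4),'yaw',np.degrees(np.arctan2(x[1],x[0])).round(2),'F',s['force'].round(1),'M',s['ft_torque'].round(2),s['gripper_force'],s['finger_gap'],'tilt',r.apply([0,0,1]).round(3),'q6',s['q'][5])
E
python3 st.py
```

```text
14.6 [ 0.5432 -0.025   0.124 ] yaw 140.16 F [-0.4 -0.8 -1.5] M [-0.05  0.1   0.01] 40.635255463421345 0.48494888520871243 tilt [ 0.001 -0.    -1.   ] q6 -1.1268449770713882
```

Request:
{"name": "drive_tool", "arguments": {
  "plan": [
    [0, 0, 0.002, 0, 0, 0, -1],
    [0, 0, 0, 0, 0, 0, -1]
  ]
}}

```text
t: 14.8
tcp_pos: [0.5429, -0.0249, 0.1217]
tool_rot: [0.341, 0.94, -0.0, 0.0]
force: [-0.9, -0.2, 1.5]
finger_gap: 0.486
gripper_force: 41.0
```

Request:
{"name": "drive_tool", "arguments": {
  "plan": [
    [0, 0, 0.0, 0, 0, 5, -1],
    [0, 0, 0, 0, 0, 5, -1],
    [0, 0, 0, 0, 0, 5, -1],
    [0, 0, 0, 0, 0, 5, -1],
    [0, 0, 0, 0, 0, 0, -1]
  ]
}}

```text
t: 15.3
tcp_pos: [0.543, -0.0251, 0.1217]
tool_rot: [0.499, 0.867, -0.0, 0.0]
force: [-1.1, -1.2, 2.6]
finger_gap: 0.485
gripper_force: 41.0
```

```bash
python3 st.py
```

```text
15.3 [ 0.543  -0.0251  0.1217] yaw 120.18 F [-1.1 -1.2  2.6] M [-0.25  0.35 -0.07] 41.03423003107309 0.48488416718659383 tilt [ 0.    -0.001 -1.   ] q6 -0.777846800353614
```

Request:
{"name": "drive_tool", "arguments": {
  "plan": [
    [0, 0, 0.002, 0, 0, 0, -1],
    [0, 0, 0, 0, 0, 0, -1]
  ]
}}

```text
t: 15.5
tcp_pos: [0.5431, -0.0251, 0.1215]
tool_rot: [0.498, 0.867, -0.0, 0.001]
force: [-5.2, -1.4, 15.6]
finger_gap: 0.491
gripper_force: 42.2
```

Request:
{"name": "drive_tool", "arguments": {
  "plan": [
    [0, 0, 0.0, 0, 0, 5, -1],
    [0, 0, 0, 0, 0, 5, -1],
    [0, 0, 0, 0, 0, 5, -1],
    [0, 0, 0, 0, 0, 5, -1],
    [0, 0, 0, 0, 0, 0, -1]
  ]
}}

```text
t: 16.0
tcp_pos: [0.5434, -0.0255, 0.1215]
tool_rot: [0.641, 0.767, -0.0, 0.001]
force: [-5.0, -3.1, 15.1]
finger_gap: 0.487
gripper_force: 42.0
```

```bash
python3 st.py
```

```text
16.0 [ 0.5434 -0.0255  0.1215] yaw 100.23 F [-5.  -3.1 15.1] M [-0.46  0.73 -0.08] 42.0414057187736 0.48690151764603007 tilt [ 0.002 -0.002 -1.   ] q6 -0.4292483481319108
```

Request:
{"name": "drive_tool", "arguments": {
  "plan": [
    [0, 0, 0, 0, 0, 5, -1],
    [0, 0, 0, 0, 0, 5, -1],
    [0, 0, 0, 0, 0, 5, -1],
    [0, 0, 0, 0, 0, 5, -1],
    [0, 0, 0, 0, 0, 0, -1]
  ]
}}

```text
t: 16.5
tcp_pos: [0.5434, -0.0256, 0.1213]
tool_rot: [0.765, 0.644, 0.0, 0.001]
force: [-4.0, -2.8, 13.5]
finger_gap: 0.489
gripper_force: 41.9
```

Request:
{"name": "drive_tool", "arguments": {
  "plan": [
    [0, 0, 0, 0, 0, 5, -1],
    [0, 0, 0, 0, 0, 5, -1],
    [0, 0, 0, 0, 0, 5, -1],
    [0, 0, 0, 0, 0, 5, -1],
    [0, 0, 0, 0, 0, 0, -1]
  ]
}}

```text
t: 17.0
tcp_pos: [0.5435, -0.0255, 0.1212]
tool_rot: [0.865, 0.502, 0.001, 0.001]
force: [-3.4, -2.1, 14.0]
finger_gap: 0.489
gripper_force: 41.9
```

```bash
python3 st.py
```

```text
17.0 [ 0.5435 -0.0255  0.1212] yaw 60.21 F [-3.4 -2.1 14. ] M [-0.36  0.68 -0.08] 41.85313604772091 0.48913507981683085 tilt [ 0.002 -0.001 -1.   ] q6 0.2689493719792711
```

Request:
{"name": "drive_tool", "arguments": {
  "plan": [
    [0, 0, 0, 0, 0, 5, -1],
    [0, 0, 0, 0, 0, 5, -1],
    [0, 0, 0, 0, 0, 5, -1],
    [0, 0, 0, 0, 0, 5, -1],
    [0, 0, 0, 0, 0, 0, -1]
  ]
}}

```text
t: 17.5
tcp_pos: [0.5435, -0.0258, 0.1209]
tool_rot: [0.939, 0.344, 0.001, 0.001]
force: [-3.3, -2.9, 11.0]
finger_gap: 0.487
gripper_force: 41.7
```

```bash
python3 st.py
```

```text
17.5 [ 0.5435 -0.0258  0.1209] yaw 40.26 F [-3.3 -2.9 11. ] M [-0.67  0.6   0.03] 41.74665307626128 0.4873636959163399 tilt [ 0.002 -0.002 -1.   ] q6 0.6177350229874994
```

Request:
{"name": "drive_tool", "arguments": {
  "plan": [
    [0, 0, 0.001, 0, 0, 5, -1],
    [0, 0, 0, 0, 0, 5, -1],
    [0, 0, 0, 0, 0, 5, -1],
    [0, 0, 0, 0, 0, 0, -1]
  ]
}}

```text
t: 17.9
tcp_pos: [0.543, -0.0249, 0.1182]
tool_rot: [0.976, 0.219, 0.0, 0.0]
force: [-0.6, -0.9, -0.5]
finger_gap: 0.488
gripper_force: 40.9
```

```bash
python3 st.py
```

```text
17.9 [ 0.543  -0.0249  0.1182] yaw 25.26 F [-0.6 -0.9 -0.5] M [-0.21  0.13 -0.02] 40.85879389196634 0.48844301843880666 tilt [ 0. -0. -1.] q6 0.8785642037689098
```

Dropped into the keyway; pushing down.

Request:
{"name": "drive_tool", "arguments": {
  "plan": [
    [0, 0, 0.002, 0, 0, 0, -1],
    [0, 0, 0.002, 0, 0, 0, -1],
    [0, 0, 0, 0, 0, 0, -1]
  ],
  "newtons": 60
}}

```text
t: 18.2
tcp_pos: [0.5429, -0.0248, 0.114]
tool_rot: [0.976, 0.218, -0.0, -0.0]
force: [-1.2, -1.8, 1.6]
finger_gap: 0.485
gripper_force: 60.7
```

```bash
python3 st.py
```

```text
18.2 [ 0.5429 -0.0248  0.114 ] yaw 25.23 F [-1.2 -1.8  1.6] M [-0.17  0.18 -0.03] 60.710693299770355 0.4845817210061045 tilt [-0.  0. -1.] q6 0.8791929024016385
```

Request:
{"name": "drive_tool", "arguments": {
  "plan": [
    [0, 0, 0.002, 0, 0, 0, -1],
    [0, 0, 0.0015, 0, 0, 0, -1],
    [0, 0, 0, 0, 0, 0, -1]
  ]
}}

```text
t: 18.5
tcp_pos: [0.5429, -0.0248, 0.1109]
tool_rot: [0.976, 0.218, 0.0, 0.0]
force: [-1.7, -2.5, 4.4]
finger_gap: 0.482
gripper_force: 61.1
```

Request:
{"name": "drive_tool", "arguments": {
  "plan": [
    [0, 0, 0.001, 0, 0, 0, -1],
    [0, 0, 0, 0, 0, 0, -1]
  ]
}}

```text
t: 18.7
tcp_pos: [0.5429, -0.0248, 0.1101]
tool_rot: [0.976, 0.218, 0.0, 0.0]
force: [-1.9, -0.7, 6.1]
finger_gap: 0.479
gripper_force: 61.4
```

```bash
python3 st.py
```

```text
18.7 [ 0.5429 -0.0248  0.1101] yaw 25.18 F [-1.9 -0.7  6.1] M [-0.13  0.38 -0.01] 61.387146804481745 0.47895691312355054 tilt [ 0. -0. -1.] q6 0.8799755355869927
```

Request:
{"name": "drive_tool", "arguments": {
  "plan": [
    [0, 0, 0.001, 0, 0, 0, -1],
    [0, 0, 0, 0, 0, 0, -1]
  ]
}}

```text
t: 18.9
tcp_pos: [0.5429, -0.0248, 0.1099]
tool_rot: [0.976, 0.218, 0.0, 0.0]
force: [-3.9, -0.4, 10.1]
finger_gap: 0.486
gripper_force: 61.9
```

Request:
{"name": "drive_tool", "arguments": {
  "plan": [
    [0, 0, 0.001, 0, 0, 0, -1],
    [0, 0, 0, 0, 0, 0, -1]
  ]
}}

```text
t: 19.1
tcp_pos: [0.5429, -0.0248, 0.1098]
tool_rot: [0.976, 0.218, 0.0, 0.0]
force: [-5.4, -0.7, 17.4]
finger_gap: 0.48
gripper_force: 62.6
```

```bash
python3 st.py
```

```text
19.1 [ 0.5429 -0.0248  0.1098] yaw 25.19 F [-5.4 -0.7 17.4] M [-0.03  0.84  0.09] 62.555169984698296 0.4798923130155149 tilt [ 0.001 -0.    -1.   ] q6 0.8799622236882152
```

```bash
python3 - <<'E'
from h import *
for c in ['scene','side']:
    d,P=snap(c,c+'9')
    for n in [c+'0',c+'9']:
        D=np.load(f'pics/{n}.npz');P=D['P'];I=D['img'].astype(int)
        m=(np.hypot(P[...,0]-.543,P[...,1]+.024)<.024)&(P[...,2]>.09)&(I.max(-1)>70)
        q=P[m]; print(n,len(q),'p50-99 z',np.percentile(q[:,2],[5,25,50,75,90,97,99]).round(4), 'top off-nose',np.percentile(q[np.hypot(q[:,0]-.543,q[:,1]+.024)>.012][:,2],[90,97]).round(4))
a=cv2.imread('pics/scene9.png')[180:250,310:380];b=cv2.imread('pics/side9.png')[145:215,275:345]
cv2.imwrite('pics/f.png',np.hstack([cv2.resize(x,(400,400),interpolation=2) for x in (a,b)]))
E
```

```text
scene0 581 p50-99 z [0.0943 0.1027 0.1231 0.1323 0.1349 0.1355 0.1358] top off-nose [0.1348 0.1356]
scene9 303 p50-99 z [0.0941 0.1043 0.1164 0.1229 0.1272 0.1309 0.1331] top off-nose [0.1231 0.1243]
side0 261 p50-99 z [0.0952 0.1002 0.1248 0.1339 0.1353 0.1358 0.1362] top off-nose [0.1351 0.1355]
side9 208 p50-99 z [0.093  0.1043 0.1202 0.13   0.4268 0.4289 0.4297] top off-nose [0.4259 0.4279]
```

View pics/f.png

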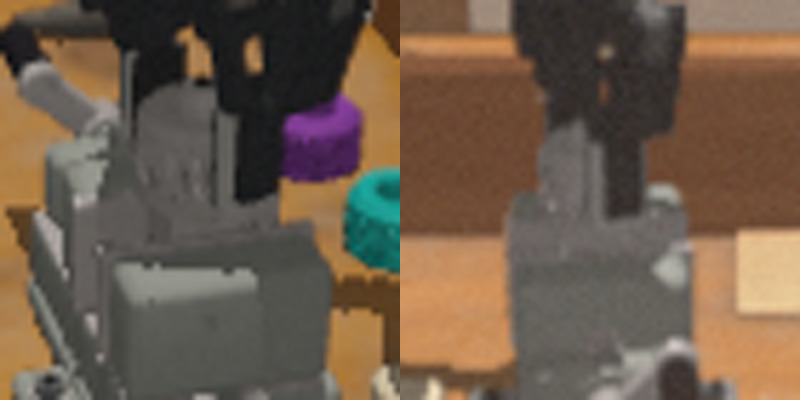

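```bash
python3 - <<'E'
from pl import *
C=np.array([.556,-.1679,.058]);O=np.array([.5535,-.140,0])
for n in ['s3','w4','scene9','side9']:
    D=np.load(f'pics/{n}.npz');P=D['P'];I=D['img'].astype(int)
    v=P-C;a=v@u;b=v@e;z=v[...,2]
    rr=np.hypot(b,z)
    m=(a>-.02)&(a<.03)&(rr>.02)&(rr<.046)&(I.max(-1)<75)&(P[...,2]>.012)
    arm=(abs(a-.037)<.006)&(rr>.015)&(rr<.042)&(P[...,2]>.012)
    for k2,mm in (('grip',m),('arm',arm)):
        if mm.sum(): print(n,k2,mm.sum(),np.degrees(np.percentile(np.unwrap(np.arctan2(b[mm],z[mm])),[10,50,90])).round(0),P[mm].mean(0).round(4))
    aa=(P-O)@u*1000;bb=(P-O)@e*1000
    mj=(abs(P[...,2]-.084)<.003)&(abs(bb)<38)&(abs(bb)>22)&(aa>40)&(aa<112)
    if mj.sum()>5:print('  jaw back/front',np.percentile(aa[mj],[2,98]).round(1))
E
```

```text
s3 grip 362 [-36.  30. 126.] [ 0.567  -0.1493  0.0731]
s3 arm 24 [123. 126. 135.] [ 0.5801 -0.1257  0.0361]
  jaw back/front [ 75.1 102.8]
w4 grip 251 [34. 38. 45.] [ 0.5788 -0.1531  0.088 ]
w4 arm 188 [27. 36. 53.] [ 0.5709 -0.1274  0.0806]
  jaw back/front [ 71.6 100.9]
scene9 grip 46 [37. 43. 52.] [ 0.5817 -0.1511  0.086 ]
scene9 arm 82 [34. 46. 59.] [ 0.5737 -0.1258  0.0784]
  jaw back/front [ 74.1 102.8]
side9 grip 78 [36. 40. 48.] [ 0.5803 -0.162   0.0858]
side9 arm 47 [31. 37. 52.] [ 0.5703 -0.1322  0.0792]
  jaw back/front [ 69.1 100.2]
```

The collar is home: its top fell from 0.1356 to 0.1243 m, and the press is stiff. But the handle came back from 14.9 to about 13.3 rad on release, because the fingers brushed it. I'll retighten it with a gentle release, then push the collar home again.

```bash
python3 - <<'E'
from pl import *
s=manip.sense();p=s['tcp_pos'];r=R.from_quat(s['tool_rot'])
A=np.array([p[0],p[1],.20]);B=np.array([.578,-.1583,.17]);G=np.array([.578,-.1583,.083])
x=rows([(p+[0,0,.03],r),(p+[0,0,.06],r)]+line(p+[0,0,.06],r,B,down(YAW),9)[:8],0.5)
rows([(B,down(YAW))]+line(B,down(YAW),G,down(YAW),3),0.2,*x)
E
```

```text
[[0.0,0.0,-0.03,0.0,0.0,0.0,0.5],[0.0,0.0,-0.03,0.0,0.0,0.0,0.5],[-0.0028,0.0151,-0.0,0.01,-0.0,-7.78,0.5],[-0.0048,0.0146,-0.0,0.0,-0.0,-7.78,0.5],[-0.0067,0.0138,-0.0,0.01,-0.0,-7.78,0.5],[-0.0085,0.0127,-0.0001,0.01,-0.0,-7.77,0.5],[-0.0102,0.0115,0.0,0.0,-0.0,-7.78,0.5],[-0.0116,0.01,0.0,0.01,-0.0,-7.78,0.5],[-0.0129,0.0083,-0.0,0.01,-0.01,-7.78,0.5],[-0.0139,0.0065,-0.0,0.0,0.0,-7.78,0.5]]
[[-0.0146,0.0046,-0.0001,0.01,0.0,-7.78,0.2],[-0.0,-0.0001,0.029,-0.0,0.0,0.0,0.2],[-0.0,0.0,0.029,-0.0,0.0,0.0,0.2],[-0.0,0.0001,0.029,-0.0,0.0,0.0,0.2]]
```

Request:
{"name": "drive_tool", "arguments": {
  "plan": [
    [0, 0, -0.002, 0, 0, 0, 0.5],
    [0, 0, 0, 0, 0, 0, 0.5],
    [0, 0, 0, 0, 0, 0, 0.5],
    [0, 0, 0, 0, 0, 0, 0.5],
    [0, 0, -0.03, 0, 0, 0, 0.5],
    [0, 0, -0.03, 0, 0, 0, 0.5]
  ]
}}

```text
t: 19.8
tcp_pos: [0.542, -0.0245, 0.169]
tool_rot: [0.976, 0.218, -0.002, -0.001]
force: [0.6, -0.5, -0.3]
finger_gap: 0.748
gripper_force: 0.0
```

Request:
{"name": "drive_tool", "arguments": {
  "plan": [
    [-0.0028, 0.0151, 0, 0, 0, -7.78, 0.5],
    [-0.0048, 0.0146, 0, 0, 0, -7.78, 0.5],
    [-0.0067, 0.0138, 0, 0, 0, -7.78, 0.5],
    [-0.0085, 0.0127, 0, 0, 0, -7.78, 0.5],
    [-0.0102, 0.0115, 0, 0, 0, -7.78, 0.5],
    [-0.0116, 0.01, 0, 0, 0, -7.78, 0.5],
    [-0.0129, 0.0083, 0, 0, 0, -7.78, 0.4],
    [-0.0139, 0.0065, 0, 0, 0, -7.78, 0.2],
    [-0.0146, 0.0046, 0, 0, 0, -7.78, 0.2],
    [0, 0, 0, 0, 0, 0, 0.2]
  ]
}}

```text
t: 20.8
tcp_pos: [0.5787, -0.1601, 0.1693]
tool_rot: [0.675, 0.738, 0.0, 0.001]
force: [-0.4, 0.6, -0.8]
finger_gap: 0.598
gripper_force: 0.0
```

```bash
python3 st.py
```

```text
20.8 [ 0.5787 -0.1601  0.1693] yaw 95.05 F [-0.4  0.6 -0.8] M [ 0.04  0.05 -0.02] 0.0 0.5980334069618725 tilt [ 0.001 -0.001 -1.   ] q6 -0.5437418465203967
```

Request:
{"name": "drive_tool", "arguments": {
  "plan": [
    [0.0005, 0, 0.029, 0, 0, 0, 0.2],
    [0, 0, 0.029, 0, 0, 0, 0.2],
    [0, 0, 0.028, 0, 0, 0, 0.2],
    [0, 0, 0, 0, 0, 0, -1],
    [0, 0, 0, 0, 0, 0, -1],
    [0, 0, 0, 0, 0, 0, -1],
    [0, 0, 0, 0, 0, 0, -1],
    [0, 0, 0, 0, 0, 0, -1]
  ],
  "newtons": 60
}}

```text
t: 21.6
tcp_pos: [0.5786, -0.1575, 0.0851]
tool_rot: [0.675, 0.738, 0.001, 0.001]
force: [0.5, 2.4, 3.1]
finger_gap: 0.148
gripper_force: 58.8
```

```bash
python3 st.py; python3 th.py; python3 - <<'E'
from pl import *
C0[2]=.057
s=manip.sense();p=s['tcp_pos'];v=p-C0;th=np.arctan2(v@e,v[2]);rr=np.hypot(v@e,v[2]);print(th+4*np.pi,rr)
rows([(crank(th+.15*i,rr,0)+u*((p-crank(th,rr,0))@u),down(YAW)) for i in range(1,11)],-1,p,down(YAW))
E
```

```text
21.6 [ 0.5786 -0.1575  0.0851] yaw 95.14 F [0.5 2.4 3.1] M [ 0.42 -0.05 -0.06] 58.82480084896088 0.1479148620738225 tilt [ 0.002 -0.    -1.   ] q6 -0.542769031332684
13.22850593012948 0.03816896513715001 [0.48997705 2.36537492 3.13021783] tang -1.370542430403785 58.82480084896088
13.262096756299783 0.03661225633082033
[[-0.0,0.0039,0.0038,0.0,0.0,0.0,-1],[-0.0,0.0034,0.0044,0.0,0.0,0.0,-1],[-0.0,0.0026,0.0048,0.0,0.0,0.0,-1],[-0.0,0.0019,0.0052,0.0,0.0,0.0,-1],[-0.0,0.0011,0.0053,0.0,0.0,0.0,-1],[-0.0,0.0002,0.0055,0.0,0.0,0.0,-1],[-0.0,-0.0005,0.0055,0.0,0.0,0.0,-1],[-0.0,-0.0014,0.0053,0.0,0.0,0.0,-1],[-0.0,-0.0021,0.005,0.0,0.0,0.0,-1],[-0.0,-0.0029,0.0047,0.0,0.0,0.0,-1]]
```

Request:
{"name": "drive_tool", "arguments": {
  "plan": [
    [0, 0.0036, 0.0036, 0, 0, 0, -1],
    [0, 0.0031, 0.0041, 0, 0, 0, -1],
    [0, 0.0024, 0.0045, 0, 0, 0, -1],
    [0, 0.0017, 0.0048, 0, 0, 0, -1],
    [0, 0.001, 0.005, 0, 0, 0, -1],
    [0, 0, 0, 0, 0, 0, -1]
  ]
}}

```text
t: 22.2
tcp_pos: [0.5891, -0.1564, 0.064]
tool_rot: [0.674, 0.738, -0.0, -0.001]
force: [-4.4, 2.9, 11.2]
finger_gap: 0.15
gripper_force: 59.8
```

```bash
python3 th.py
```

```text
13.878117076308055 0.03514976936960369 [-4.41615757  2.8566087  11.17144295] tang -11.858970527905258 59.82120394706726
```

Request:
{"name": "drive_tool", "arguments": {
  "plan": [
    [0, 0.0002, 0.0051, 0, 0, 0, -1],
    [0, -0.0005, 0.0051, 0, 0, 0, -1],
    [0, -0.0013, 0.0049, 0, 0, 0, -1],
    [0, 0, 0, 0, 0, 0, -1]
  ]
}}

```text
t: 22.6
tcp_pos: [0.5879, -0.1562, 0.0499]
tool_rot: [0.675, 0.738, 0.0, -0.0]
force: [-4.4, 4.2, 17.6]
finger_gap: 0.147
gripper_force: 60.4
```

```bash
python3 th.py; python3 st.py
```

```text
14.291784418682104 0.03324029705213981 [-4.36137155  4.22108868 17.59907458] tang -16.77914664028058 60.392029881477356
22.6 [ 0.5879 -0.1562  0.0499] yaw 95.17 F [-4.4  4.2 17.6] M [ 0.86  0.71 -0.02] 60.392029881477356 0.14662770303737968 tilt [ 0.     0.001 -1.   ] q6 -0.5342655531983104
```

Push to about 20 N once more, then unload slowly.

Request:
{"name": "drive_tool", "arguments": {
  "plan": [
    [0, -0.002, 0.0047, 0, 0, 0, -1],
    [0, -0.0027, 0.0043, 0, 0, 0, -1],
    [0, -0.003, 0.004, 0, 0, 0, -1],
    [0, 0, 0, 0, 0, 0, -1]
  ]
}}

```text
t: 23.0
tcp_pos: [0.5823, -0.1565, 0.0385]
tool_rot: [0.675, 0.738, 0.002, 0.002]
force: [-2.3, 7.8, 23.4]
finger_gap: 0.151
gripper_force: 61.3
```

```bash
python3 th.py; python3 st.py
```

```text
14.683263404171523 0.03180537327166919 [-2.25868616  7.80553843 23.43348114] tang -19.224454750170885 61.296318769454956
23.0 [ 0.5823 -0.1565  0.0385] yaw 95.1 F [-2.3  7.8 23.4] M [1.51 0.34 0.01] 61.296318769454956 0.1506189754045506 tilt [ 0.005  0.    -1.   ] q6 -0.540826921991298
```

Request:
{"name": "drive_tool", "arguments": {
  "plan": [
    [0, 0.002, -0.003, 0, 0, 0, -1],
    [0, 0.002, -0.003, 0, 0, 0, -1],
    [0, 0, 0, 0, 0, 0, -1]
  ]
}}

```text
t: 23.3
tcp_pos: [0.585, -0.1563, 0.043]
tool_rot: [0.675, 0.738, 0.001, 0.0]
force: [-2.5, 5.8, 16.6]
finger_gap: 0.15
gripper_force: 60.6
```

```bash
python3 th.py; python3 st.py
```

```text
14.519328168816918 0.03229748255208145 [-2.47984482  5.79667449 16.60410595] tang -14.681228866607059 60.59673070907593
23.3 [ 0.585  -0.1563  0.043 ] yaw 95.16 F [-2.5  5.8 16.6] M [1.06 0.43 0.01] 60.59673070907593 0.15007774350027173 tilt [ 0.002  0.001 -1.   ] q6 -0.5373315892374484
```

Request:
{"name": "drive_tool", "arguments": {
  "plan": [
    [0, 0.0015, -0.003, 0, 0, 0, -1],
    [0, 0.001, -0.003, 0, 0, 0, -1],
    [0, 0, 0, 0, 0, 0, -1]
  ]
}}

```text
t: 23.6
tcp_pos: [0.5873, -0.1562, 0.0483]
tool_rot: [0.675, 0.738, 0.001, 0.0]
force: [-2.9, 4.6, 13.5]
finger_gap: 0.15
gripper_force: 60.2
```

```bash
python3 th.py
```

```text
14.341148872240812 0.032930381306579805 [-2.88620947  4.55454758 13.49769514] tang -12.719222158459408 60.19446551799774
```

Request:
{"name": "drive_tool", "arguments": {
  "plan": [
    [0, 0.001, -0.003, 0, 0, 0, -1],
    [0, 0.001, -0.003, 0, 0, 0, -1],
    [0, 0, 0, 0, 0, 0, -1]
  ]
}}

```text
t: 23.9
tcp_pos: [0.5887, -0.1562, 0.0538]
tool_rot: [0.674, 0.738, 0.0, -0.0]
force: [-2.6, 4.1, 10.4]
finger_gap: 0.147
gripper_force: 59.9
```

```bash
python3 th.py;python3 st.py
```

```text
14.171978780403329 0.03367567062818576 [-2.61377341  4.12174934 10.36507742] tang -10.281201891797325 59.93632972240448
23.9 [ 0.5887 -0.1562  0.0538] yaw 95.18 F [-2.6  4.1 10.4] M [0.67 0.44 0.06] 59.93632972240448 0.14749423603379389 tilt [-0.  0. -1.] q6 -0.5335780228893959
```

Request:
{"name": "drive_tool", "arguments": {
  "plan": [
    [0, 0, -0.003, 0, 0, 0, -1],
    [0, 0, -0.003, 0, 0, 0, -1],
    [0, 0, 0, 0, 0, 0, -1]
  ]
}}

```text
t: 24.2
tcp_pos: [0.5892, -0.1563, 0.0596]
tool_rot: [0.675, 0.738, 0.0, 0.0]
force: [-1.1, 2.7, 9.1]
finger_gap: 0.15
gripper_force: 59.7
```

```bash
python3 th.py
```

```text
14.00297597986685 0.0344174009268088 [-1.07397602  2.74072462  9.05778367] tang -9.0862146890693 59.72071051597595
```

Request:
{"name": "drive_tool", "arguments": {
  "plan": [
    [0, -0.0005, -0.003, 0, 0, 0, -1],
    [0, -0.0005, -0.003, 0, 0, 0, -1],
    [0, 0, 0, 0, 0, 0, -1]
  ]
}}

```text
t: 24.5
tcp_pos: [0.5887, -0.1565, 0.0652]
tool_rot: [0.675, 0.738, 0.001, 0.001]
force: [0.4, 5.2, 8.8]
finger_gap: 0.151
gripper_force: 59.6
```

```bash
python3 th.py;python3 st.py
```

```text
13.841885809525571 0.03515687067710832 [0.41170701 5.1947639  8.82278115] tang -8.18460586790357 59.6480655670166
24.5 [ 0.5887 -0.1565  0.0652] yaw 95.15 F [0.4 5.2 8.8] M [ 0.92 -0.02 -0.09] 59.6480655670166 0.15132304630726967 tilt [ 0.002  0.    -1.   ] q6 -0.5344029206099978
```

Request:
{"name": "drive_tool", "arguments": {
  "plan": [
    [0, -0.0012, -0.0029, 0, 0, 0, -1],
    [0, -0.0015, -0.0027, 0, 0, 0, -1],
    [0, 0, 0, 0, 0, 0, -1]
  ]
}}

```text
t: 24.8
tcp_pos: [0.5873, -0.1568, 0.0708]
tool_rot: [0.675, 0.738, 0.002, 0.002]
force: [1.9, 6.1, 7.0]
finger_gap: 0.149
gripper_force: 59.4
```

```bash
python3 th.py;python3 st.py
```

```text
13.680154440385936 0.035861409276540905 [1.94800028 6.07373071 7.00965917] tang -5.19132778170503 59.40184950828552
24.8 [ 0.5873 -0.1568  0.0708] yaw 95.11 F [1.9 6.1 7. ] M [ 1.05 -0.48 -0.04] 59.40184950828552 0.1489947535808546 tilt [ 0.005 -0.    -1.   ] q6 -0.5366602079924527
```

Request:
{"name": "drive_tool", "arguments": {
  "plan": [
    [0, -0.0017, -0.0025, 0, 0, 0, -1],
    [0, 0, 0, 0, 0, 0, -1],
    [0, 0, 0, 0, 0, 0, 0.3],
    [0, 0, 0, 0, 0, 0, 0.3],
    [0, 0, 0, 0, 0, 0, 0.3],
    [0, 0, 0, 0, 0, 0, 0.3],
    [0, 0, -0.03, 0, 0, 0, 0.3],
    [0, 0, -0.045, 0, 0, 0, 0.4],
    [0, 0, -0.03, 0, 0, 0, 0.5],
    [0, 0, 0, 0, 0, 0, 0.5]
  ]
}}

```text
t: 25.8
tcp_pos: [0.5863, -0.1589, 0.1814]
tool_rot: [0.674, 0.738, 0.001, 0.005]
force: [1.1, -1.2, 0.2]
finger_gap: 0.747
gripper_force: 0.0
```

```bash
python3 st.py; python3 - <<'E'
from pl import *
from h import snap
snap('side','d5');snap('wrist','w5')
C=np.array([.556,-.1679,.058])
for n in ['d5','w5','w4']:
    D=np.load(f'pics/{n}.npz');P=D['P'];I=D['img'].astype(int)
    v=P-C;a=v@u;b=v@e;z=v[...,2];rr=np.hypot(b,z)
    m=(a>-.02)&(a<.03)&(rr>.02)&(rr<.046)&(I.max(-1)<75)&(P[...,2]>.012);arm=(abs(a-.037)<.006)&(rr>.015)&(rr<.042)&(P[...,2]>.012)
    for mm in (m,arm):
        if mm.sum(): print(n,mm.sum(),np.degrees(np.percentile(np.arctan2(b[mm],z[mm]),[10,50,90])).round(0),P[mm].mean(0).round(4))
s=manip.sense();p=s['tcp_pos'];r=R.from_quat(s['tool_rot'])
A=np.array([.5429,-.0248,.19]);y1=25.2
rows(line(p,r,A,down(y1),10),0.5)
E
```

```text
25.8 [ 0.5863 -0.1589  0.1814] yaw 95.17 F [ 1.1 -1.2  0.2] M [-0.03  0.01 -0.05] 0.0 0.7474496837913003 tilt [ 0.009 -0.005 -1.   ] q6 -0.5383576664834347
d5 75 [36. 41. 48.] [ 0.5802 -0.1617  0.0857]
d5 50 [31. 39. 54.] [ 0.5713 -0.1322  0.0792]
w5 717 [35. 39. 47.] [ 0.5799 -0.1535  0.0879]
w5 329 [26. 34. 48.] [ 0.5707 -0.129   0.0824]
w4 251 [34. 38. 45.] [ 0.5788 -0.1531  0.088 ]
w4 188 [27. 36. 53.] [ 0.5709 -0.1274  0.0806]
[[0.0136,-0.0028,-0.0013,0.01,0.0,7.0,0.5],[0.0131,-0.0045,-0.0013,0.01,0.0,6.99,0.5],[0.0125,-0.0061,-0.0013,0.0,0.0,7.0,0.5],[0.0117,-0.0075,-0.0012,0.01,0.0,7.0,0.5],[0.0107,-0.0089,-0.0013,0.01,0.01,6.99,0.5],[0.0095,-0.0101,-0.0013,0.01,-0.0,7.0,0.5],[0.0082,-0.0112,-0.0013,0.0,-0.0,7.0,0.5],[0.0067,-0.0122,-0.0013,0.01,-0.0,6.99,0.5],[0.0053,-0.0128,-0.0012,0.01,-0.0,7.0,0.5],[0.0036,-0.0134,-0.0013,0.01,0.0,7.0,0.5]]
```

The handle settles at the same 13.26 rad, so that is its natural clamped rest. Back to the collar.

Request:
{"name": "drive_tool", "arguments": {
  "plan": [
    [0.0136, -0.0028, -0.0013, 0, 0, 7, 0.5],
    [0.0131, -0.0045, -0.0013, 0, 0, 7, 0.5],
    [0.0125, -0.0061, -0.0013, 0, 0, 7, 0.5],
    [0.0117, -0.0075, -0.0012, 0, 0, 7, 0.5],
    [0.0107, -0.0089, -0.0013, 0, 0, 7, 0.5],
    [0.0095, -0.0101, -0.0013, 0, 0, 7, 0.5],
    [0.0082, -0.0112, -0.0013, 0, 0, 7, 0.5],
    [0.0067, -0.0122, -0.0013, 0, 0, 7, 0.5],
    [0.0053, -0.0128, -0.0012, 0, 0, 7, 0.5],
    [0.0036, -0.0134, -0.0013, 0, 0, 7, 0.5]
  ]
}}

```text
t: 26.9
tcp_pos: [0.5413, -0.0238, 0.1875]
tool_rot: [0.977, 0.215, -0.002, -0.001]
force: [0.4, 0.0, -0.4]
finger_gap: 0.749
gripper_force: 0.0
```

Request:
{"name": "drive_tool", "arguments": {
  "plan": [
    [0, 0, 0, 0, 0, 0, 0.5],
    [0, 0, 0, 0, 0, 0, 0.5]
  ]
}}

```text
t: 27.1
tcp_pos: [0.5423, -0.0245, 0.1883]
tool_rot: [0.976, 0.219, -0.001, -0.0]
force: [0.2, -0.6, -0.3]
finger_gap: 0.751
gripper_force: 0.0
```

```bash
python3 st.py; python3 - <<'E'
from pl import *
s=manip.sense();p=s['tcp_pos'];r=R.from_quat(s['tool_rot'])
rows(line(p,r,np.array([.5429,-.0248,.1155]),down(25.2),4),0.5)
E
```

```text
27.1 [ 0.5423 -0.0245  0.1883] yaw 25.36 F [ 0.2 -0.6 -0.3] M [ 0.05 -0.   -0.01] 0.0 0.7512231935875273 tilt [-0.002  0.    -1.   ] q6 0.8775737076095744
[[0.0001,0.0001,0.0182,-0.02,0.03,0.04,0.5],[0.0002,0.0002,0.0182,-0.01,0.03,0.04,0.5],[0.0001,0.0001,0.0182,-0.02,0.02,0.04,0.5],[0.0001,0.0001,0.0182,-0.01,0.03,0.04,0.5]]
```

Request:
{"name": "drive_tool", "arguments": {
  "plan": [
    [0.0001, 0.0001, 0.0185, 0, 0, 0, 0.5],
    [0.0002, 0.0002, 0.0185, 0, 0, 0, 0.5],
    [0.0001, 0.0001, 0.0185, 0, 0, 0, 0.5],
    [0.0001, 0.0001, 0.0185, 0, 0, 0, 0.5],
    [0, 0, 0, 0, 0, 0, -0.2],
    [0, 0, 0, 0, 0, 0, -1],
    [0, 0, 0, 0, 0, 0, -1],
    [0, 0, 0, 0, 0, 0, -1],
    [0, 0, 0, 0, 0, 0, -1]
  ],
  "newtons": 60
}}

```text
t: 28.0
tcp_pos: [0.5432, -0.025, 0.1158]
tool_rot: [0.976, 0.218, -0.0, 0.0]
force: [-1.8, -2.3, -3.3]
finger_gap: 0.489
gripper_force: 60.9
```

Request:
{"name": "drive_tool", "arguments": {
  "plan": [
    [0, 0, 0.002, 0, 0, 0, -1],
    [0, 0, 0.002, 0, 0, 0, -1],
    [0, 0, 0, 0, 0, 0, -1]
  ]
}}

```text
t: 28.3
tcp_pos: [0.5432, -0.025, 0.1122]
tool_rot: [0.976, 0.218, -0.0, 0.0]
force: [-4.1, -3.0, 3.9]
finger_gap: 0.481
gripper_force: 61.6
```

```bash
python3 st.py
```

```text
28.3 [ 0.5432 -0.025   0.1122] yaw 25.21 F [-4.1 -3.   3.9] M [-0.38  0.75 -0.  ] 61.55858092010021 0.48142592584376354 tilt [-0.    -0.001 -1.   ] q6 0.8803263182811161
```

Request:
{"name": "drive_tool", "arguments": {
  "plan": [
    [0, 0, 0.0015, 0, 0, 0, -1],
    [0, 0, 0, 0, 0, 0, -1]
  ]
}}

```text
t: 28.5
tcp_pos: [0.5432, -0.025, 0.1109]
tool_rot: [0.976, 0.218, -0.0, 0.0]
force: [-5.5, -2.4, 6.1]
finger_gap: 0.478
gripper_force: 61.7
```

Request:
{"name": "drive_tool", "arguments": {
  "plan": [
    [0, 0, 0.001, 0, 0, 0, -1],
    [0, 0, 0, 0, 0, 0, -1]
  ]
}}

```text
t: 28.7
tcp_pos: [0.5432, -0.025, 0.1101]
tool_rot: [0.976, 0.218, -0.0, 0.0]
force: [-5.4, -2.6, 7.1]
finger_gap: 0.482
gripper_force: 61.9
```

Request:
{"name": "drive_tool", "arguments": {
  "plan": [
    [0, 0, 0.001, 0, 0, 0, -1],
    [0, 0, 0, 0, 0, 0, -1]
  ]
}}

```text
t: 28.9
tcp_pos: [0.5433, -0.025, 0.1095]
tool_rot: [0.976, 0.218, -0.0, 0.0]
force: [-5.5, -2.2, 10.7]
finger_gap: 0.478
gripper_force: 62.0
```

```bash
python3 st.py
```

```text
28.9 [ 0.5433 -0.025   0.1095] yaw 25.21 F [-5.5 -2.2 10.7] M [-0.4   0.9   0.05] 62.045520320534706 0.47797194703647666 tilt [-0.    -0.001 -1.   ] q6 0.8803345964184406
```

Request:
{"name": "drive_tool", "arguments": {
  "plan": [
    [0, 0, 0.001, 0, 0, 0, -1],
    [0, 0, 0, 0, 0, 0, -1]
  ]
}}

```text
t: 29.1
tcp_pos: [0.5433, -0.025, 0.1095]
tool_rot: [0.976, 0.218, 0.0, 0.0]
force: [-6.5, -2.3, 16.7]
finger_gap: 0.482
gripper_force: 62.8
```

Request:
{"name": "drive_tool", "arguments": {
  "plan": [
    [0, 0, 0.0005, 0, 0, 0, -1],
    [0, 0, 0, 0, 0, 0, -1],
    [0, 0, 0, 0, 0, 0, -1]
  ]
}}

```text
t: 29.4
tcp_pos: [0.5433, -0.025, 0.1094]
tool_rot: [0.976, 0.218, 0.0, 0.0]
force: [-8.4, -2.3, 20.6]
finger_gap: 0.48
gripper_force: 63.1
```

```bash
python3 st.py; python3 - <<'E'
from h import *
snap('scene','sceneA')
for n in ['scene9','sceneA']:
    D=np.load(f'pics/{n}.npz');P=D['P'];I=D['img'].astype(int)
    q=P[(np.hypot(P[...,0]-.543,P[...,1]+.024)<.024)&(P[...,2]>.09)&(P[...,2]<.15)&(I.max(-1)>70)]
    o=q[np.hypot(q[:,0]-.543,q[:,1]+.024)>.012]
    print(n,np.percentile(o[:,2],[75,90,97]).round(4))
E
```

```text
29.4 [ 0.5433 -0.025   0.1094] yaw 25.21 F [-8.4 -2.3 20.6] M [-0.25  1.35  0.01] 63.088703490793705 0.4803844868517136 tilt [ 0.    -0.001 -1.   ] q6 0.8803155409762213
scene9 [0.1202 0.123  0.124 ]
sceneA [0.1202 0.1229 0.1239]
```

The collar is hard on the shoulder: 20 N of push, the TCP no longer moving, and the top at 0.124 m. I'm handing in.

```bash
python3 -c "
from station import manip
print(manip.sign_off())"
```

```text
the job is handed in; nothing more can be done
None
```

The vise is clamped on the coupling, and the collar is keyed over the pin and held fully home on the shoulder with about 20 N of push. The handle sprang back when I let go, so I retightened it; it settled at the same angle (about 13.3 rad), and I pushed the collar home again before handing in.

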